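# Load mirror plates into the wrapper infeed

### The job

Get the wrapping machine's infeed running: pull the spent brown relay out of the grey socket and leave it in the red tray, then plug the orange relay fully home in its place. Pull the empty carriage (red handle) fully back, away from the yellow stop, and lay every mirror-coated glass plate flat, mirror side up, in a nest of its own on it, holding the glass by its edges only and never touching a mirror face. Then slide the loaded carriage all the way home to the yellow stop, and last press the green start button fully down; leave the tape roll, the blue bottle and the screwdriver alone.

Things in the scene. Friction and masses are not known exactly. Their poses are not given: they have to be found in the camera images.
- plate0_center (a point): Centre of a loose glass plate, 56 x 46 x 6 mm (its x, y, z), about 40 g, silver mirror coating on its upper (+z) face, to 2 mm from the edges and 0.5 mm proud: touch the edges only. Starts mirror up on the blue mat (paper-thin, so its centre is 3 mm above the table), long side roughly along world x. May be absent (None). Take it across its 56 mm length: the nests leave room for fingers only at those ends.
- plate1_center (a point): Centre of a loose glass plate, 56 x 46 x 6 mm (its x, y, z), about 40 g, silver mirror coating on its upper (+z) face, to 2 mm from the edges and 0.5 mm proud: touch the edges only. Starts mirror up on the blue mat (paper-thin, so its centre is 3 mm above the table), long side roughly along world x. May be absent (None). Take it across its 56 mm length: the nests leave room for fingers only at those ends.
- plate2_center (a point): Centre of a loose glass plate, 56 x 46 x 6 mm (its x, y, z), about 40 g, silver mirror coating on its upper (+z) face, to 2 mm from the edges and 0.5 mm proud: touch the edges only. Starts mirror up on the blue mat (paper-thin, so its centre is 3 mm above the table), long side roughly along world x. May be absent (None). Take it across its 56 mm length: the nests leave room for fingers only at those ends.
- plate3_center (a point): Centre of a loose glass plate, 56 x 46 x 6 mm (its x, y, z), about 40 g, silver mirror coating on its upper (+z) face, to 2 mm from the edges and 0.5 mm proud: touch the edges only. Starts mirror up on the blue mat (paper-thin, so its centre is 3 mm above the table), long side roughly along world x. May be absent (None). Take it across its 56 mm length: the nests leave room for fingers only at those ends.
- nest0 (a point): Where the centre of a plate seated in this nest lies (4 equal nests, 62 mm apart along y, on the carriage). The plate's 56 mm length lies along the nest's x, either way round, on two black rails inside white walls: 2.5 mm play all round, walls 3 mm above the plate's top. Both x ends are open over 36 mm width for the fingers, free 24 mm below the plate. Any plate fits any nest.
- nest1 (a point): Where the centre of a plate seated in this nest lies (4 equal nests, 62 mm apart along y, on the carriage). The plate's 56 mm length lies along the nest's x, either way round, on two black rails inside white walls: 2.5 mm play all round, walls 3 mm above the plate's top. Both x ends are open over 36 mm width for the fingers, free 24 mm below the plate. Any plate fits any nest.
- nest2 (a point): Where the centre of a plate seated in this nest lies (4 equal nests, 62 mm apart along y, on the carriage). The plate's 56 mm length lies along the nest's x, either way round, on two black rails inside white walls: 2.5 mm play all round, walls 3 mm above the plate's top. Both x ends are open over 36 mm width for the fingers, free 24 mm below the plate. Any plate fits any nest.
- nest3 (a point): Where the centre of a plate seated in this nest lies (4 equal nests, 62 mm apart along y, on the carriage). The plate's 56 mm length lies along the nest's x, either way round, on two black rails inside white walls: 2.5 mm play all round, walls 3 mm above the plate's top. Both x ends are open over 36 mm width for the fingers, free 24 mm below the plate. Any plate fits any nest.
- carriage (a joint): Slide of the carriage along the bed (m): 0 pulled back (loading; below 0.02 will do; starts part-way, 0.04 to 0.085), 0.10 home against the yellow stop. It moves along the nests' +y axis (about world +y, to the robot's left), with about 4 N of friction, and stays where it is left.
- carriage_handle (a point): On the carriage's upright red handle at its right (-y) end, 10 mm below the handle's top: a block 44 mm (x) by 14 mm (y), 55 mm high, its top 88 mm above the table. Axes as those of the nests. 28 mm free between it and the first nest's wall.
- relay_center (a point): Centre (half-way up) of the loose orange relay, standing upright, about 90 g: total height 52 mm; housing 44 (x) x 34 (y) x 40 mm high, on a centred black block plug of 32 (x) x 24 (y) x 12 mm high below it.
- spent_center (a point): Centre of the spent relay: brown with a black top, loose, same shape, sizes and mass as the orange one; starts plugged home in the socket and lifts straight out.
- tray_in (a point): Centre of the inner floor of the fixed red scrap tray: 110 x 110 mm outside, 25 mm high, walls and floor 5 mm.
- socket_mouth (a point): Centre of the rectangular hole's mouth in the top of the fixed grey socket block (72 x 64 x 25 mm high, top 25 mm above the table). Hole 35 mm (its x) by 27 mm (its y), 15 mm deep, 2 mm chamfer. The relay goes in straight down with its x along the socket's x, either way round; home, its housing rests on the block's top and relay_center is 14 mm above this point.
- start (a joint): Travel of the green start button (m): 0 up, 0.006 fully down (count on at least 0.0045); springs back up. About 5 N for full travel.
- start_top (a point): Centre of the top of the green button, 32 mm across, on a grey pod; pressed straight down. 54 mm above the table.
- tape: Bystander: loose yellow tape roll, 84 mm across, 24 mm high, beyond the bed. Origin at its underside's centre. Leave alone.
- cleaner: Bystander: loose blue bottle with a white cap, 48 mm across, 110 mm high, beyond the bed. Origin at its underside's centre. Leave alone.
- driver: Bystander: loose screwdriver, 170 mm long, lying on the table beyond the bed's right end. Leave alone.
- bed: Fixed grey infeed bed, 94 mm wide (x), 25 mm high, with aluminium side guides 35 mm high, along y beyond the mat to the machine on the left. Origin on the table, below the middle of its width. Do not hit it.
Not all that is in view belongs to the job. Several things look just like the part that bears relay_center: the one meant starts nearest to the robot's base. What is shaped like the part that bears plate2_center but turquoise is not meant.

How it is judged:
By the outcome, as a careful person would: the job done as asked, in the order asked, and still so for the second after the job is handed in, with the robot touching nothing.
Of plate0, plate1, plate2, plate3 only 2 to 4 are there at a start; the rules pass over those that are not, and their reading is None.
At some moment in a run one of plate0, plate1, plate2, plate3 may be knocked a few centimetres aside while the robot is not near it.
It also fails if it takes over 210 s, if anything falls off the work surface, if the arm or the gripper's body presses on something with over 40 N, if the wrist force passes 120 N, or if a joint passes its speed limit or range.

### The arm

A 6-joint arm with a two-finger parallel gripper is mounted at the origin on the work surface. World frame = base frame: x ahead of the robot, y to its left, z up, the work surface at z = 0. Lengths are in m, angles in rad, forces in N, time in s.
With the tool pointing down it reaches from about 0.3 to 0.775 m from the base axis. Payload 14.6 kg.
Tool frame: the origin (TCP) lies between the finger pads; the fingertips stand 8 mm ahead of it and the grasp point (between the pads) lies 11 mm behind it (ctrl.tip_reach is the distance from the TCP to the fingertips, in m); y points along the fingers, z is the direction in which the jaws open and shut, and the axes are right-handed (so a half turn about y gives the same grasp; the last joint's range is limited). The gripper opens to 94 mm and grips with 3 to 60 N. Pads are 16 mm wide; open, the fingers measure 119 mm over their backs; the gripper's body (75 mm by 177 mm) begins 78 mm behind the grasp point.
Start: joints at [1.112, 0.3, 1.521, -0, 1.321, -0.067], TCP at [0.21, 0.508, 0.213] pointing down, gripper open.
Joint ranges: [-3.03, 3.03], [-0.79, 2.21], [0.23, 2.52], [-1.04, 4.18], [0, 3.07], [-2.55, 2.55]. Speed limits (rad/s): [2.22, 2.22, 2.57, 3.14, 3.14, 3.14].

### API

Orientations are given as [roll, pitch, yaw] about the fixed x, y, z axes, in that order (R = Rz(yaw) Ry(pitch) Rx(roll)).
In Python, from station import ctrl gives the robot as it stands.
- The arm moves only by the tool play_rows, never from a script. Its arguments are lists of equal length, an entry for each row: "twist": the turn, a rotation vector about the world's x, y, z as a fraction of full scale, a list of three; "travel": the shift along the world's x, y, z as a fraction of full scale, a list of three; "grip": the gripper's target within -1 to 1 (shut at 1, half-way at 0, fully open at -1). A call has 1 to 12 rows; each row shifts and turns the commanded pose from where the row before left it; what a row does not reach is not made up. Full scale, the value 1, is 5 cm for a shift and 90 degrees for a turn. A row lasts 1/10 s, in which the tool goes at most 50 mm and 8.59 degrees, less where a joint would pass 70% of its speed; a pose out of reach is approached as far as the arm can. A call with a number of a shift or a turn outside -1 to 1 is refused whole. A call with a gripper value outside its range is refused whole. The fingers move at their own pace and stop on an object; "force" is the grip in N (left out, the last holds). Time passes only in rows, so rows that do not move let the fingers close. It gives the time, the measured TCP pose, the force and the opening at its end, in the units of the state.
- ctrl.get_obs(): the state, without advancing time (a new reading comes with each control period).
- ctrl.camera(name): name is "side" or "top" or "wrist"; returns a dict with "img" (420x560x3 uint8, red, green, blue), "vfov" (degrees; the focal length in pixels is half the picture's height over the tangent of half this angle, whatever the lens; pixels are square), "cx", "cy" (the principal point, pixels), "rvec" (rotation vector, rad) and "tvec" (3), from world to camera coordinates, as OpenCV has them. Camera axes: x right, y down, z forward; pixel columns grow to the right and rows downward; lengths in m; the calibration is good to about 2 mm. The wrist camera is an equidistant fisheye: a pixel r from the principal point sees the ray r / f radians off the axis. A picture is of the moment at which its call begins. There is no depth.
- ctrl.hand_in(): hands the job in, once; it reports no verdict.
Trained networks look in a picture, given as the dict that the camera call returned (one of the last four; its "shot" number tells which), for a name from the list of things; names that differ only in an ending like _2 or _b are one class to them, and where a whole thing is asked for, a point or a joint stands for the part that bears it (a point fixed in the world has none). Each returns a list of dicts, best first, with "confidence" (0 to 1); they miss things now and then, are a little off and sometimes report something else, mostly with a low value. They report only what shows in the picture. A call takes as long as a camera call. They do not tell look-alikes from the thing itself.
- ctrl.boxes_of(name, picture): "point" ([column, row] in pixels, amid what is visible of it).
- ctrl.trace(name, picture): "pixels" (420x560 bool, what is visible of it) and "point" ([column, row] in pixels, amid what is visible of it).
The state is a dict: "time_s": time; "qpos": joint angles; "joint_vel": joint speeds; "tau": joint torques, N m; "ee_pos": TCP position; "eef_rot": TCP orientation; "force": force on the tool from outside, world axes, zero at the start; "moment": the same for the moment, N m; "grip_width": finger opening in m.
Only numpy, scipy, OpenCV 4.12 (cv2) and the standard library are available. Lean on these libraries where they do the work, as an engineer would, in place of code of your own. Each camera call takes 0.05 s, during which the arm holds its last target.

## Working session

There is one attempt and no reset: what is moved stays moved. The work goes in short steps, Python scripts to look and compute and a tool call to move; the robot and the scene stay as the last step left them, time stands still between calls to the robot, and variables do not carry over. Pictures are saved under pics/ and viewed, and the job is handed in when it is done.

Besides the shell and the picture viewer there is one more tool, called by a JSON object that holds its "api" and its "payload". play_rows: Moves the arm, as the interface text tells. Its arguments: {"type":"object","properties":{"twist":{"type":"array"},"travel":{"type":"array"},"grip":{"type":"array"},"force":{"type":"number"}},"required":["twist","travel","grip"]}

```bash
ls; mkdir -p pics
cat > h.py <<'E'
import numpy as np, cv2
from station import ctrl
from scipy.spatial.transform import Rotation as R
def save(c,n): cv2.imwrite('pics/'+n+'.png', c['img'][:,:,::-1])
def ray(c,p):
    f=c['img'].shape[0]/2/np.tan(np.radians(c['vfov'])/2)
    u=np.array([(p[0]-c['cx'])/f,(p[1]-c['cy'])/f])
    if c.get('fish'):
        th=np.linalg.norm(u); d=np.array([*(u/max(th,1e-9)*np.sin(th)),np.cos(th)])
    else: d=np.array([*u,1.])
    M=cv2.Rodrigues(np.array(c['rvec'],float))[0]; t=np.array(c['tvec'],float).ravel()
    return -M.T@t, M.T@d
def at(c,p,z):
    o,d=ray(c,p); s=(z-o[2])/d[2]; return o+s*d
def proj(c,P):
    f=c['img'].shape[0]/2/np.tan(np.radians(c['vfov'])/2)
    M=cv2.Rodrigues(np.array(c['rvec'],float))[0]; t=np.array(c['tvec'],float).ravel()
    q=M@np.array(P)+t
    if c.get('fish'):
        r=np.hypot(q[0],q[1]); th=np.arctan2(r,q[2]); u=q[:2]/max(r,1e-9)*th
    else: u=q[:2]/q[2]
    return np.array([c['cx'],c['cy']])+f*u
def cam(n):
    c=ctrl.camera(n); c['fish']=(n=='wrist'); return c
E
python3 - <<'E'
from h import *
o=ctrl.get_obs(); print(o)
for n in ['side','top','wrist']:
    c=cam(n); save(c,n+'0'); print(n,c['vfov'],c['cx'],c['cy'],ray(c,(280,210)))
    for k in ['plate0_center','nest0','carriage_handle','relay_center','spent_center','tray_in','socket_mouth','start_top','driver','bed','carriage']:
        try:
            for r in ctrl.boxes_of(k,c): print(k,np.round(r['point']),round(r['confidence'],2))
        except Exception as e: print(k,e)
E
```

```text
pics
{'time_s': 0.0, 'qpos': array([ 1.11239955e+00,  3.00460902e-01,  1.52155578e+00, -1.92543604e-05,
        1.32066860e+00, -6.65848998e-02]), 'joint_vel': array([ 1.56568628e-03,  4.94964042e-04, -5.16524212e-04, -7.64816787e-04,
        2.62391697e-04, -7.33517201e-05]), 'tau': array([-3.64042153e-04, -5.31805086e+01, -3.52731228e+01,  7.07781245e-02,
        2.44599703e-02, -1.13203441e-04]), 'ee_pos': array([0.20992012, 0.5081088 , 0.21290261]), 'eef_rot': array([-1.57188778e+00,  5.40906361e-05, -3.91807132e-01]), 'force': array([ 0.52595915,  0.03553398, -0.75325606]), 'moment': array([ 0.00324151, -0.0130084 ,  0.05752099]), 'grip_width': 0.09441570374038366}
side 57.98027078837758 281.6447479867862 204.58508916028052 (array([ 0.17887021, -0.51420106,  0.84083645]), array([ 0.35665571,  0.52261745, -0.77452609]))
plate0_center [239. 223.] 0.58
plate0_center [220. 179.] 0.25
nest0 [318. 217.] 0.76
carriage_handle [198. 152.] 0.73
carriage_handle [317. 213.] 0.72
carriage_handle [282. 274.] 0.28
relay_center [152. 145.] 0.82
relay_center [283. 134.] 0.64
relay_center [222. 1
[... 586 characters left out ...]
] 0.74
relay_center [126. 286.] 0.73
relay_center [222. 246.] 0.46
spent_center [191. 291.] 0.67
spent_center [306. 189.] 0.63
spent_center [173. 248.] 0.58
spent_center [258. 143.] 0.53
tray_in [433. 243.] 0.64
socket_mouth [177. 252.] 0.73
start_top [191. 292.] 0.69
start_top [463. 188.] 0.24
driver [464. 191.] 0.77
driver [181. 255.] 0.45
bed [209. 195.] 0.62
bed [306. 186.] 0.23
carriage [305. 187.] 0.7
carriage [306. 249.] 0.5
wrist 65.70646984690485 278.4208221563102 209.11906788747686 (array([0.1480487 , 0.53261924, 0.38341129]), array([ 0.21653572, -0.08473367, -0.97259061]))
relay_center [304. 294.] 0.48
socket_mouth [244. 363.] 0.67
start_top [164. 346.] 0.93
driver [163. 340.] 0.2
```

View pics/side0.png

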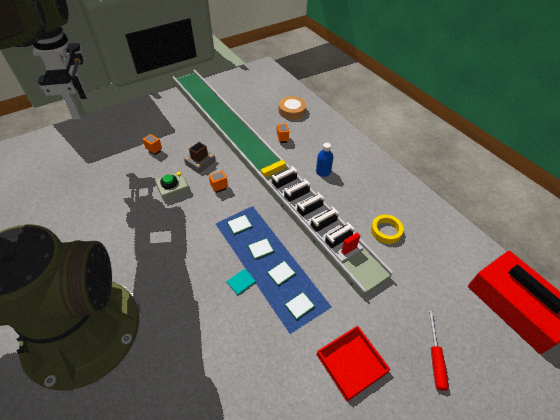

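View pics/top0.png

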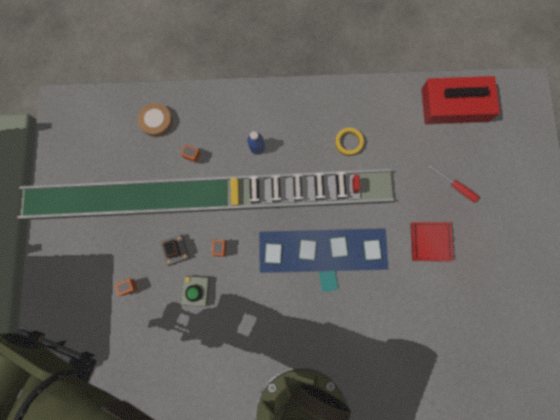

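View pics/wrist0.png

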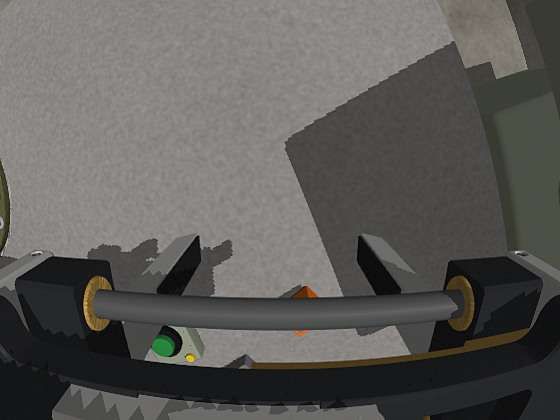

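Side picture: four mirror plates on the blue mat, at (239,223), (260,248), (281,272) and (300,306). The turquoise decoy is at (241,281). Orange relays are at (152,144), (219,181) and (283,132), and the socket with the spent relay is at (200,155). Next I'll work out positions.

Run:
```python
from h import *
t=cam('top'); s=cam('side')
T=t['img'];S=s['img']
cv2.imwrite('pics/topc.png',cv2.resize(T[130:310,100:300],None,fx=4,fy=4-0.7,interpolation=cv2.INTER_CUBIC)[:,:,::-1]) if 0 else None
cv2.imwrite('pics/tA.png',cv2.resize(T[135:310,105:265],None,fx=3.4,fy=3.4,interpolation=cv2.INTER_CUBIC)[:,:,::-1])
cv2.imwrite('pics/tB.png',cv2.resize(T[160:310,230:460],None,fx=3.4,fy=3.4,interpolation=cv2.INTER_CUBIC)[:,:,::-1])
def show(n,pt,ps,z,zs=None):
    a=at(t,pt,z); b=at(s,ps,z if zs is None else zs)
    print(n,np.round(a,3),np.round(b,3),'r',round(float(np.hypot(*a[:2])),3))
show('relA',(218,247),(219,178),.052); show('relB',(125,286),(152,138),.052); show('relC',(190,151),(283,128),.052)
show('plate0',(273,253),(239,223),.006);show('p1',(308,249),(260,248),.006);show('p2',(339,247),(281,272),.006);show('p3',(372,249),(300,306),.006)
show('tray',(432,241),(352,360),.005); show('btn',(193,293),(168,179),.054)
show('spent',(173,248),(199,148),.065); show('handle',(356,183),(351,240),.088)
print('base',proj(t,(0,0,0)))
```

```text
relA [0.46  0.219 0.052] [0.46  0.212 0.052] r 0.509
relB [0.359 0.476 0.052] [0.363 0.482 0.052] r 0.597
relC [0.743 0.302 0.052] [0.741 0.303 0.052] r 0.802
plate0 [0.442 0.068 0.006] [0.443 0.071 0.006] r 0.448
p1 [ 0.451 -0.033  0.006] [ 0.448 -0.03   0.006] r 0.452
p2 [ 0.454 -0.123  0.006] [ 0.455 -0.12   0.006] r 0.47
p3 [ 0.446 -0.217  0.006] [ 0.443 -0.22   0.006] r 0.496
tray [ 0.464 -0.391  0.005] [ 0.466 -0.382  0.005] r 0.607
btn [0.335 0.287 0.054] [0.335 0.285 0.054] r 0.441
spent [0.459 0.342 0.065] [0.462 0.346 0.065] r 0.572
handle [ 0.622 -0.17   0.088] [ 0.619 -0.177  0.088] r 0.645
base [301.79274652 416.53740912]
```

```bash
echo
```

```text
(no output)
```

View pics/tA.png

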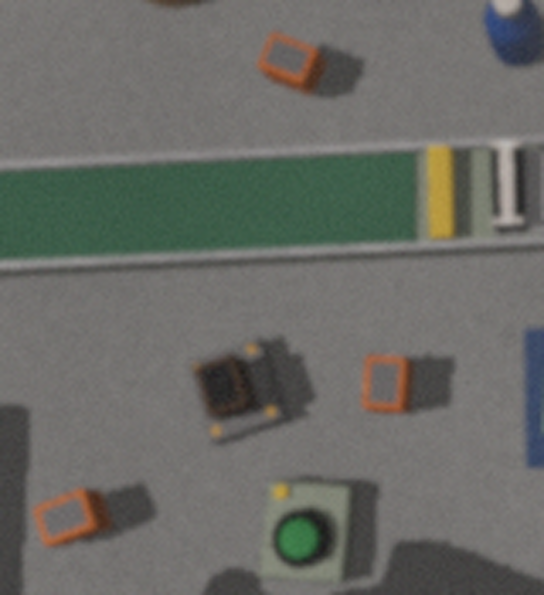

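View pics/tB.png

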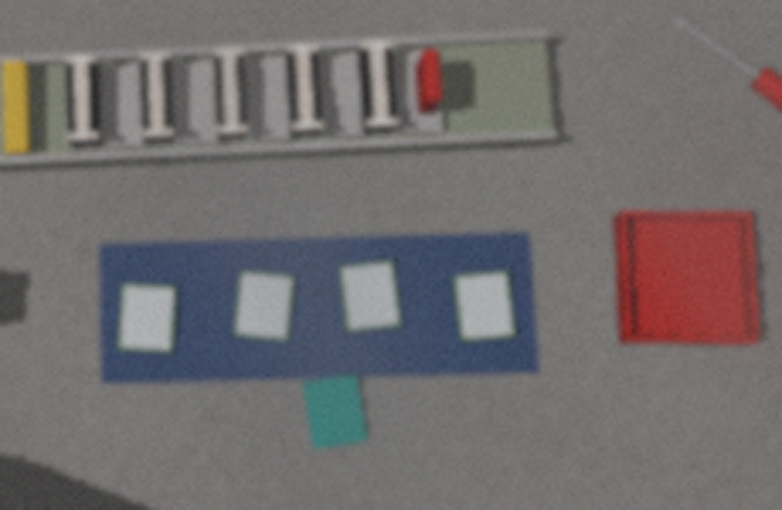

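Relay A at crop pixel (386,382), top picture (218,247), is 0.509 m from the base. The other two are at 0.60 m and 0.80 m, so A is the one meant. Next I'll take a close look from above with the wrist camera.

{"api": "play_rows", "payload": {"twist": [[0,0,0.031],[0,0,0.031],[0,0,0.031],[0,0,0.031],[0,0,0.031],[0,0,0.031],[0,0,0.031],[0,0,0.031],[0,0,0],[0,0,0]], "travel": [[0.475,-0.645,0.1],[0.475,-0.645,0.1],[0.475,-0.645,0.1],[0.475,-0.645,0.1],[0.475,-0.645,0.1],[0.475,-0.645,0.1],[0.475,-0.645,0.1],[0.475,-0.645,0.1],[0,0,0],[0,0,0]], "grip": [-1,-1,-1,-1,-1,-1,-1,-1,-1,-1]}}

```text
time_s: 2.9
ee_pos: [0.4002, 0.25, 0.2535]
eef_rot: [-1.571, -0.0, -0.004]
force: [-1.4, 0.2, 0.0]
grip_width: 0.0941
```

Run:
```python
from h import *
o=ctrl.get_obs(); print(o['ee_pos'],o['eef_rot'],o['force'])
c=cam('wrist'); save(c,'w1')
for k in ['relay_center','spent_center','socket_mouth','start_top']:
    for r in ctrl.boxes_of(k,c): print(k,np.round(r['point']),round(r['confidence'],2))
```

```text
[0.40023286 0.24997757 0.25347732] [-1.57057258e+00 -6.64446662e-05 -4.42333301e-03] [-1.42226614  0.19394513  0.02095622]
relay_center [451. 161.] 0.83
relay_center [255. 235.] 0.67
spent_center [352. 228.] 0.83
socket_mouth [341. 218.] 0.79
start_top [313. 134.] 0.67
start_top [177. 346.] 0.5
```

View pics/w1.png

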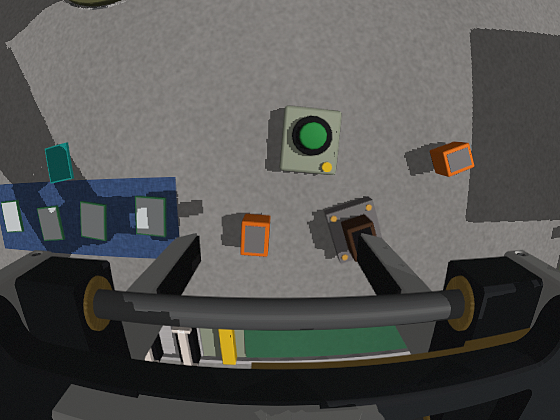

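{"api": "play_rows", "payload": {"twist": [[0,0,0],[0,0,0],[0,0,0],[0,0,0]], "travel": [[-0.4,0.3,-0.3],[-0.4,0.3,-0.3],[-0.4,0.3,-0.3],[0,0,0]], "grip": [-1,-1,-1,-1]}}

```text
time_s: 3.55
ee_pos: [0.3375, 0.2964, 0.2069]
eef_rot: [-1.572, 0.002, 0.001]
force: [0.1, -0.4, -0.0]
grip_width: 0.0939
```

Run:
```python
from h import *
o=ctrl.get_obs(); print(o['ee_pos'],o['eef_rot'])
c=cam('wrist'); save(c,'w2')
import pickle; pickle.dump(c,open('w2.pkl','wb'))
cv2.imwrite('pics/w2c.png',cv2.resize(c['img'][60:260,180:440],None,fx=3,fy=3,interpolation=cv2.INTER_CUBIC)[:,:,::-1])
```

```text
[0.33749952 0.2964049  0.20687172] [-1.57224341e+00  2.48081771e-03  8.80935377e-04]
```

View pics/w2c.png

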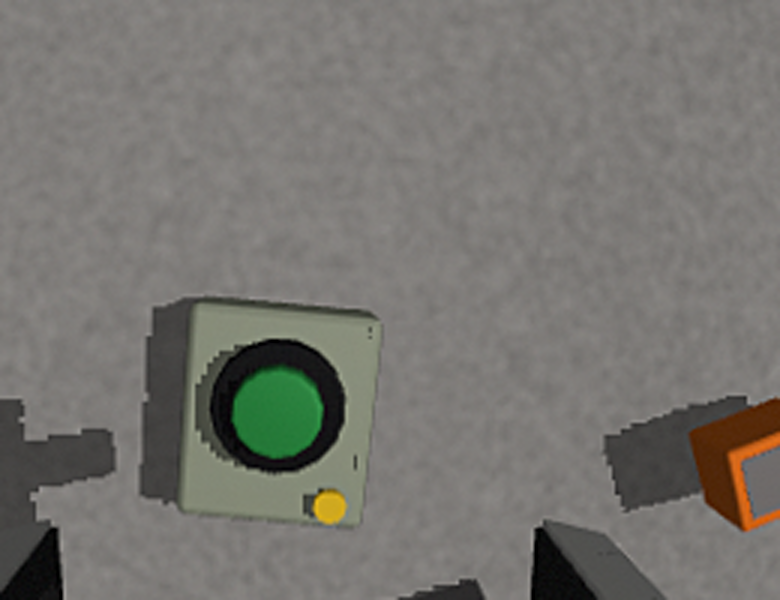

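{"api": "play_rows", "payload": {"twist": [[0,0,0],[0,0,0],[0,0,0],[0,0,0]], "travel": [[0.7,-0.1,0.2],[0.7,-0.1,0.2],[0.7,-0.1,0.2],[0,0,0]], "grip": [-1,-1,-1,-1]}}

```text
time_s: 4.0
ee_pos: [0.4486, 0.2793, 0.2397]
eef_rot: [-1.57, -0.002, -0.005]
force: [-0.9, 0.5, -0.5]
grip_width: 0.0937
```

Run:
```python
from h import *
import pickle
c=pickle.load(open('w2.pkl','rb')); print('button',at(c,(272.7,197),.054))
o=ctrl.get_obs(); print(o['ee_pos'],o['eef_rot'])
c=cam('wrist'); save(c,'w3')
pickle.dump(c,open('w3.pkl','wb'))
cv2.imwrite('pics/w3c.png',cv2.resize(c['img'][80:270,180:440],None,fx=3,fy=3,interpolation=cv2.INTER_CUBIC)[:,:,::-1])
```

```text
button [0.33373626 0.28926056 0.054     ]
[0.4486362  0.27934924 0.23971725] [-1.57008455 -0.00232887 -0.00457116]
```

View pics/w3c.png

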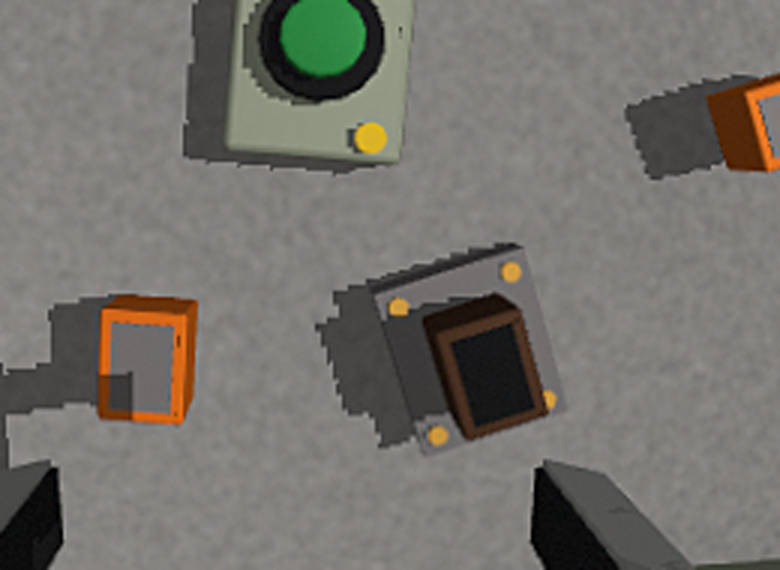

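```bash
cat >> h.py <<'E'
def quad(c,pts,z,off,sc):
    P=np.array([at(c,(p[0]/sc+off[0],p[1]/sc+off[1]),z)[:2] for p in pts])
    m=P.mean(0); e=[np.linalg.norm(P[(i+1)%4]-P[i]) for i in range(4)]
    a=[np.degrees(np.arctan2(*(P[(i+1)%4]-P[i])[::-1])) for i in range(4)]
    print(np.round(m,4),'edges',np.round(e,4),'ang',np.round(a,1)); return m
E
python3 - <<'E'
from h import *
import pickle
c=pickle.load(open('w3.pkl','rb'))
o=(180,80)
print('A');quad(c,[(104,308),(188,310),(183,425),(99,418)],.052,o,3)
print('spent');quad(c,[(430,342),(519,308),(548,413),(466,439)],.065,o,3)
print('socket');quad(c,[(374,296),(523,245),(566,410),(425,455)],.025,o,3)
E
```

```text
A
[0.4579 0.2208] edges [0.0319 0.0445 0.0328 0.0429] ang [ 87.9  -4.1 -94.9 174.6]
spent
[0.4596 0.3503] edges [0.035  0.0417 0.0325 0.0395] ang [ 111.1   18.3  -72.6 -158.3]
socket
[0.4589 0.3508] edges [0.0637 0.0719 0.0624 0.07  ] ang [ 109.3   17.4  -72.4 -161.5]
```

{"api": "play_rows", "payload": {"twist": [[0,0,0.069],[0,0,0.069],[0,0,0.069],[0,0,0],[0,0,0]], "travel": [[0.06,0.48,-0.5],[0.06,0.48,-0.5],[0.08,0.46,-0.5],[0,0,0],[0,0,0]], "grip": [-1,-1,-1,-1,-1]}}

```text
time_s: 4.55
ee_pos: [0.4545, 0.3513, 0.1636]
eef_rot: [-1.571, 0.001, 0.322]
force: [-0.4, 0.1, -0.8]
grip_width: 0.094
```

Run:
```python
from h import *
o=ctrl.get_obs(); print(o['ee_pos'],o['eef_rot'])
c=cam('wrist'); save(c,'w4')
t=cam('top'); cv2.imwrite('pics/w4t.png',cv2.resize(t['img'][200:310,120:280],None,fx=4,fy=4)[:,:,::-1])
```

```text
[0.45454732 0.35128311 0.16364155] [-1.57107501e+00  5.78854266e-04  3.22081911e-01]
```

View pics/w4.png

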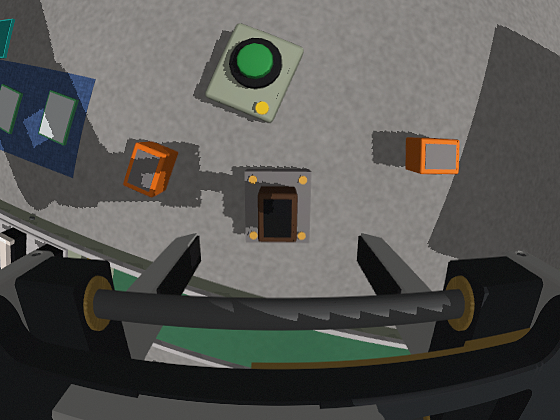

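The spent relay at (277,215) is centred between the fingers and square to them. I'll go down and grip it.

{"api": "play_rows", "payload": {"twist": [[0,0,0],[0,0,0],[0,0,0],[0,0,0],[0,0,0],[0,0,0],[0,0,0],[0,0,0],[0,0,0],[0,0,0],[0,0,0]], "travel": [[0.03,0,-0.6],[0.03,0,-0.6],[0.03,0,-0.6],[0,0,-0.6],[0,0,0],[0,0,0],[0,0,0],[0,0,0],[0,0,0],[0,0,0],[0,0,0]], "grip": [-1,-1,-1,-1,-1,1,1,1,1,1,1], "force": 25}}

```text
time_s: 5.75
ee_pos: [0.4596, 0.3514, 0.0437]
eef_rot: [-1.571, -0.0, 0.323]
force: [-0.8, 0.2, -0.0]
grip_width: 0.0495
```

{"api": "play_rows", "payload": {"twist": [[0,0,0],[0,0,0],[0,0,0],[0,0,0]], "travel": [[0,0,0],[0,0,0],[0,0,0],[0,0,0]], "grip": [1,1,1,1]}}

```text
time_s: 6.15
ee_pos: [0.4595, 0.3513, 0.0434]
eef_rot: [-1.571, 0.0, 0.323]
force: [-0.3, -0.1, -0.3]
grip_width: 0.0341
```

{"api": "play_rows", "payload": {"twist": [[0,0,0],[0,0,0],[0,0,0],[0,0,0],[0,0,0],[0,0,0],[0,0,0]], "travel": [[0,0,0.1],[0,0,0.2],[0,0,0.3],[0,0,0.6],[0,0,0.6],[0,0,0.6],[0,0,0]], "grip": [1,1,1,1,1,1,1]}}

```text
time_s: 6.85
ee_pos: [0.4609, 0.3523, 0.1691]
eef_rot: [-1.569, -0.008, 0.323]
force: [0.9, 0.2, -0.3]
grip_width: 0.0341
```

Run:
```python
from h import *
o=ctrl.get_obs(); print(o['ee_pos'],o['force'],o['grip_width'])
c=cam('wrist'); save(c,'w5')
import pickle; pickle.dump(c,open('w5.pkl','wb'))
```

```text
[0.46091994 0.35226168 0.16906229] [ 0.93288398  0.23421978 -0.31540166] 0.03414230490499532
```

View pics/w5.png

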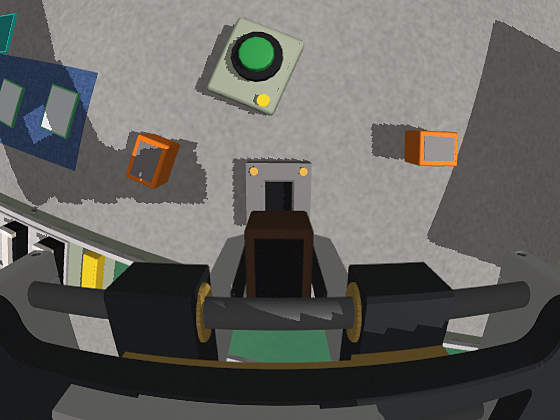

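{"api": "play_rows", "payload": {"twist": [[0,0,-0.04],[0,0,-0.04],[0,0,-0.04],[0,0,-0.04],[0,0,-0.04],[0,0,-0.04],[0,0,-0.04],[0,0,-0.04],[0,0,-0.04],[0,0,-0.04]], "travel": [[0,-0.4,0],[0,-0.8,0],[0,-0.9,0],[0,-0.9,0],[0,-0.9,0],[0,-0.9,0],[0,-0.9,0],[0,-0.9,0],[0,-0.9,0],[0,-0.9,0]], "grip": [1,1,1,1,1,1,1,1,1,1]}}

```text
time_s: 7.9
ee_pos: [0.4587, -0.0704, 0.163]
eef_rot: [-1.571, 0.001, -0.308]
force: [1.1, -0.2, -1.0]
grip_width: 0.0341
```

{"api": "play_rows", "payload": {"twist": [[0,0,0],[0,0,0],[0,0,0],[0,0,0],[0,0,0],[0,0,0],[0,0,0],[0,0,0]], "travel": [[0,-0.9,0],[0,-0.9,0],[0,-0.9,0],[0,-0.9,0],[0,-0.9,0],[0,-0.6,0],[0,-0.3,0],[0,0,0]], "grip": [1,1,1,1,1,1,1,1]}}

```text
time_s: 8.7
ee_pos: [0.459, -0.3395, 0.1626]
eef_rot: [-1.57, 0.001, -0.307]
force: [1.7, 0.7, -0.4]
grip_width: 0.0339
```

Run:
```python
from h import *
o=ctrl.get_obs(); print(o['ee_pos'],o['eef_rot'],o['force'],o['grip_width'])
c=cam('wrist'); save(c,'w6')
for r in ctrl.boxes_of('tray_in',c): print(r, at(c,r['point'],.005))
```

```text
[ 0.45901479 -0.33948162  0.16258618] [-1.57031823e+00  1.27762316e-03 -3.07070851e-01] [ 1.66487295  0.67259962 -0.37756676] 0.03389746708971296
{'point': [225.6, 199.4], 'confidence': 0.64} [ 0.44218311 -0.39291308  0.005     ]
```

View pics/w6.png

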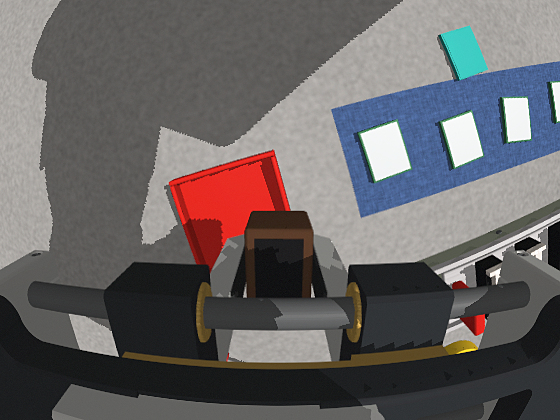

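{"api": "play_rows", "payload": {"twist": [[0,0,0],[0,0,0],[0,0,0],[0,0,0],[0,0,0],[0,0,0],[0,0,0],[0,0,0],[0,0,0]], "travel": [[0.05,-0.5,0],[0.05,-0.47,0],[0,0,-0.5],[0,0,-0.6],[0,0,-0.6],[0,0,-0.4],[0,0,-0.2],[0,0,-0.1],[0,0,0]], "grip": [1,1,1,1,1,1,1,1,1]}}

```text
time_s: 9.7
ee_pos: [0.4649, -0.3867, 0.0438]
eef_rot: [-1.571, -0.0, -0.305]
force: [0.2, -1.4, -0.6]
grip_width: 0.0339
```

{"api": "play_rows", "payload": {"twist": [[0,0,0],[0,0,0],[0,0,0]], "travel": [[0,0,-0.08],[0,0,-0.04],[0,0,0]], "grip": [1,1,1]}}

```text
time_s: 10.0
ee_pos: [0.4645, -0.3872, 0.0376]
eef_rot: [-1.571, -0.0, -0.305]
force: [-0.1, 0.1, -1.6]
grip_width: 0.0338
```

{"api": "play_rows", "payload": {"twist": [[0,0,0],[0,0,0],[0,0,0],[0,0,0],[0,0,0],[0,0,0],[0,0,0],[0,0,0],[0,0,0]], "travel": [[0,0,0],[0,0,0],[0,0,0],[0,0,0],[0,0,0.3],[0,0,0.6],[0,0,0.6],[0,0,0.6],[0,0,0]], "grip": [-0.3,-0.3,-0.3,-0.3,-0.3,-0.3,-0.3,-0.3,-0.3]}}

```text
time_s: 10.9
ee_pos: [0.4658, -0.3884, 0.148]
eef_rot: [-1.574, -0.007, -0.305]
force: [0.5, -0.1, 0.4]
grip_width: 0.0611
```

Run:
```python
from h import *
o=ctrl.get_obs(); print(o['ee_pos'],o['eef_rot'],o['force'],o['grip_width'])
c=cam('wrist'); save(c,'w7')
```

```text
[ 0.46583378 -0.38839862  0.14804567] [-1.57417657 -0.00695268 -0.3053348 ] [ 0.49778706 -0.10363467  0.42704582] 0.061125910531056774
```

View pics/w7.png

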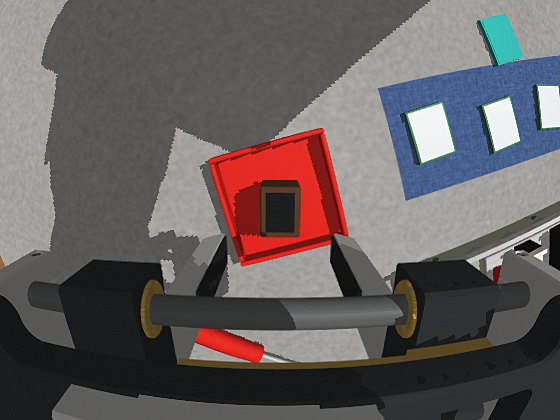

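The spent relay stands upright in the tray, at (280,210). Now I'll go to the orange relay.

{"api": "play_rows", "payload": {"twist": [[0,0,0.015],[0,0,0.015],[0,0,0.015],[0,0,0.015],[0,0,0.015],[0,0,0.015],[0,0,0.015],[0,0,0.015],[0,0,0.015],[0,0,0.015],[0,0,0]], "travel": [[-0.02,0.6,0.05],[-0.02,0.9,0.05],[-0.02,0.9,0],[-0.02,0.9,0],[-0.02,0.9,0],[-0.02,0.9,0],[0,0.9,0],[0,0.9,0],[0,0.9,0],[0,0.9,0],[0,0.9,0]], "grip": [-0.8,-0.8,-0.8,-0.8,-0.8,-0.8,-0.8,-0.8,-0.8,-0.8,-0.8]}}

```text
time_s: 12.05
ee_pos: [0.4578, 0.0945, 0.1471]
eef_rot: [-1.571, 0.001, -0.069]
force: [0.9, -0.8, 0.2]
grip_width: 0.0847
```

{"api": "play_rows", "payload": {"twist": [[0,0,0],[0,0,0],[0,0,0],[0,0,0],[0,0,0]], "travel": [[0,0.9,0],[0,0.9,0],[0,0.6,0],[0,0.2,0],[0,0,0]], "grip": [-0.8,-0.8,-0.8,-0.8,-0.8]}}

```text
time_s: 12.55
ee_pos: [0.4581, 0.2233, 0.1469]
eef_rot: [-1.571, 0.001, -0.068]
force: [0.1, -0.2, -0.5]
grip_width: 0.0844
```

Run:
```python
from h import *
o=ctrl.get_obs(); print(o['ee_pos'],o['eef_rot'],o['force'],o['grip_width'])
c=cam('wrist'); save(c,'w8')
cv2.imwrite('pics/w8c.png',cv2.resize(c['img'][130:280,180:440],None,fx=3,fy=3,interpolation=cv2.INTER_CUBIC)[:,:,::-1])
```

```text
[0.45809628 0.22326807 0.14688279] [-1.57135971e+00  9.64917339e-04 -6.80469683e-02] [ 0.09329225 -0.22188208 -0.4613231 ] 0.08436237179733864
```

View pics/w8.png

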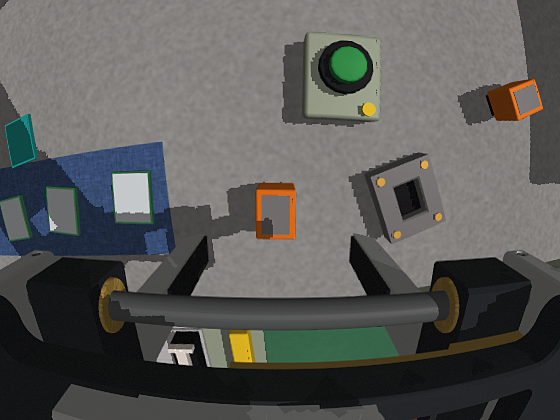

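View pics/w8c.png

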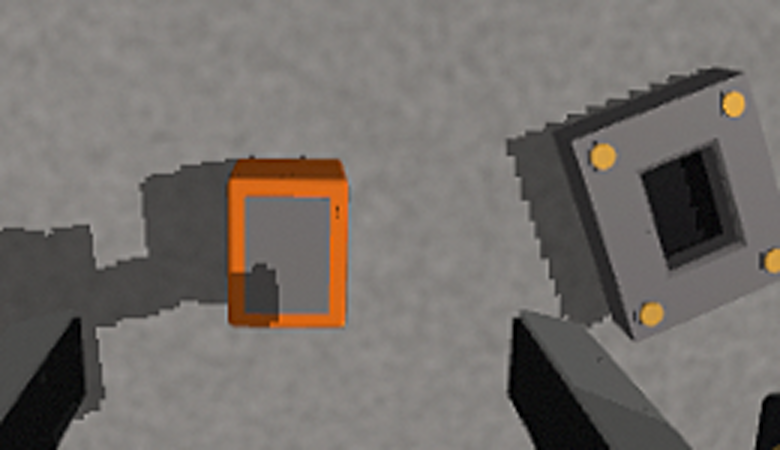

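{"api": "play_rows", "payload": {"twist": [[0,0,0],[0,0,0],[0,0,0],[0,0,0],[0,0,0],[0,0,0],[0,0,0],[0,0,0],[0,0,0],[0,0,0],[0,0,0],[0,0,0]], "travel": [[0,-0.04,-0.6],[0,0,-0.6],[0,0,-0.6],[0,0,-0.4],[0,0,-0.1],[0,0,0],[0,0,0],[0,0,0],[0,0,0],[0,0,0],[0,0,0],[0,0,0]], "grip": [-0.8,-0.8,-0.8,-0.8,-0.8,-0.8,1,1,1,1,1,1], "force": 25}}

```text
time_s: 13.8
ee_pos: [0.4585, 0.2208, 0.0326]
eef_rot: [-1.571, -0.0, -0.07]
force: [-0.9, 0.3, -0.2]
grip_width: 0.04
```

{"api": "play_rows", "payload": {"twist": [[0,0,0],[0,0,0],[0,0,0],[0,0,0]], "travel": [[0,0,0],[0,0,0],[0,0,0],[0,0,0]], "grip": [1,1,1,1]}}

```text
time_s: 14.2
ee_pos: [0.4585, 0.2208, 0.0325]
eef_rot: [-1.571, 0.0, -0.07]
force: [0.4, -0.4, 0.7]
grip_width: 0.0338
```

{"api": "play_rows", "payload": {"twist": [[0,0,0],[0,0,0],[0,0,0],[0,0,0.0625],[0,0,0.0625],[0,0,0.0625],[0,0,0.0625],[0,0,0],[0,0,0]], "travel": [[0,0,0.4],[0,0,0.6],[0,0,0.6],[0,0.6,0],[0,0.8,0],[0,0.8,0],[0,0.4,0],[0.02,0,0],[0,0,0]], "grip": [1,1,1,1,1,1,1,1,1]}}

```text
time_s: 15.1
ee_pos: [0.4593, 0.3505, 0.112]
eef_rot: [-1.571, 0.001, 0.322]
force: [-1.0, -0.2, -0.3]
grip_width: 0.0338
```

Run:
```python
from h import *
import pickle
o=ctrl.get_obs(); print(o['ee_pos'],o['eef_rot'],o['force'],o['grip_width'])
c=cam('wrist'); save(c,'w9'); pickle.dump(c,open('w9.pkl','wb'))
b=pickle.load(open('w5.pkl','rb'))
f=lambda i: cv2.resize(i[150:320,190:370],None,fx=2.2,fy=2.2,interpolation=cv2.INTER_CUBIC)
cv2.imwrite('pics/w9c.png',np.hstack([f(b['img']),f(c['img'])])[:,:,::-1])
```

```text
[0.45929427 0.35045107 0.11196986] [-1.57122443e+00  8.99452709e-04  3.21514784e-01] [-1.02078627 -0.18555526 -0.29055692] 0.03376678223933566
```

View pics/w9c.png

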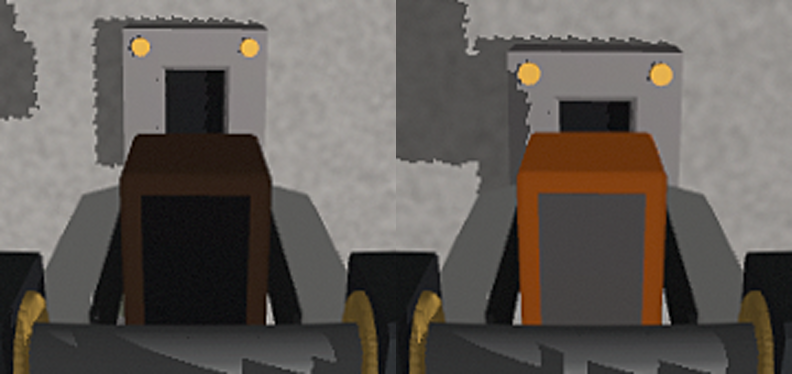

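Run:
```python
from h import *
import pickle
c=pickle.load(open('w9.pkl','rb')); 
def T(p,r):
    M=np.eye(4);M[:3,:3]=R.from_euler('xyz',r).as_matrix();M[:3,3]=p;return M
E=np.eye(4);E[:3,:3]=cv2.Rodrigues(np.array(c['rvec'],float))[0];E[:3,3]=np.ravel(c['tvec'])
X=E@T([0.45929427,0.35045107,0.11196986],[-1.57122443e+00,8.99452709e-04,3.21514784e-01])
E8=X@np.linalg.inv(T([0.45809628,0.22326807,0.14688279],[-1.57135971,9.64917339e-04,-6.80469683e-02]))
d=dict(c); d['rvec']=cv2.Rodrigues(E8[:3,:3])[0]; d['tvec']=E8[:3,3]
np.save('X.npy',X)
print('hole w8'); quad(d,[(641,175),(716,140),(745,242),(669,270)],.025,(180,130),3)
print('sock w8'); 
for p in [(603,157),(734,104),(652,314),(775,261)]: print(at(d,(p[0]/3+180,p[1]/3+130),.025))
print('relay w8');quad(d,[(230,180),(348,180),(345,326),(230,326)],.052,(180,130),3)
# relay in hand now: top face corners; right crop
z=.112-.0325+.052
for p in [(519,173),(666,173)]: print(at(c,((p[0]-396)/2.2+190,p[1]/2.2+150),z))
for p in [(530,134),(656,134)]: print(at(c,((p[0]-396)/2.2+190,p[1]/2.2+150),z-.04))
# plugs hole in w9
for p in [(560,99),(637,99)]: print('hole',at(c,((p[0]-396)/2.2+190,p[1]/2.2+150),.025))
b=pickle.load(open('w5.pkl','rb'))
for p in [(166,69),(228,69)]: print('hole5',at(b,(p[0]/2.2+190,p[1]/2.2+150),.025))
z=.169-.0304+.052
for p in [(121,168),(270,168)]: print('sp',at(b,(p[0]/2.2+190,p[1]/2.2+150),z))
```

```text
hole w8
[0.4583 0.3515] edges [0.0283 0.0365 0.0288 0.0336] ang [ 110.8   18.7  -74.9 -162.1]
sock w8
[0.44033699 0.31996523 0.025     ]
[0.4252392  0.36577164 0.025     ]
[0.49332743 0.33755913 0.025     ]
[0.47867262 0.38294439 0.025     ]
relay w8
[0.458  0.2204] edges [0.0325 0.0423 0.0329 0.0423] ang [ 86.1  -4.3 -93.9 175.2]
[0.44362066 0.32783523 0.1315    ]
[0.43339377 0.35855034 0.1315    ]
[0.44465979 0.32723915 0.0915    ]
[0.43372816 0.36006394 0.0915    ]
hole [0.44565138 0.3332692  0.025     ]
hole [0.43674132 0.3599963  0.025     ]
hole5 [0.44615552 0.33346273 0.025     ]
hole5 [0.43744229 0.35952078 0.025     ]
sp [0.44340501 0.32876996 0.1906    ]
sp [0.43318831 0.35937663 0.1906    ]
```

{"api": "play_rows", "payload": {"twist": [[0,0,0],[0,0,0],[0,0,0],[0,0,0],[0,0,0]], "travel": [[-0.025,0.03,0],[0,0,-0.5],[0,0,-0.4],[0,0,0],[0,0,0]], "grip": [1,1,1,1,1]}}

```text
time_s: 15.65
ee_pos: [0.4585, 0.352, 0.0681]
eef_rot: [-1.571, -0.0, 0.322]
force: [-0.2, 0.2, -0.8]
grip_width: 0.0339
```

Run:
```python
from h import *
o=ctrl.get_obs(); print(o['ee_pos'],o['eef_rot'],o['force'],o['grip_width'])
c=cam('wrist')
cv2.imwrite('pics/w10c.png',cv2.resize(c['img'][130:320,190:370],None,fx=3,fy=3,interpolation=cv2.INTER_CUBIC)[:,:,::-1])
```

```text
[0.45850635 0.35195879 0.06805892] [-1.57076836e+00 -4.20786454e-05  3.21756116e-01] [-0.21100746  0.16326375 -0.752271  ] 0.033910248909442275
```

View pics/w10c.png

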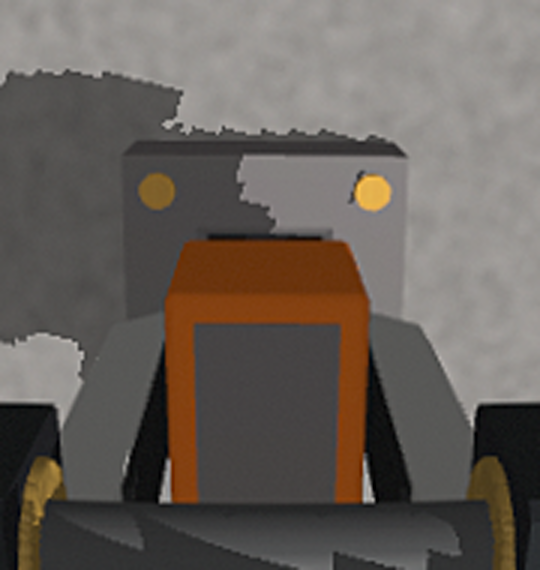

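The relay is lined up with the hole: hole columns 207–332, housing 185–350. I'll insert it slowly.

{"api": "play_rows", "payload": {"twist": [[0,0,0],[0,0,0],[0,0,0],[0,0,0],[0,0,0],[0,0,0],[0,0,0]], "travel": [[0,0,-0.06],[0,0,-0.06],[0,0,-0.06],[0,0,-0.06],[0,0,-0.06],[0,0,-0.05],[0,0,0]], "grip": [1,1,1,1,1,1,1]}}

```text
time_s: 16.4
ee_pos: [0.4581, 0.3522, 0.0495]
eef_rot: [-1.571, 0.001, 0.323]
force: [0.7, -0.0, -2.0]
grip_width: 0.0339
```

{"api": "play_rows", "payload": {"twist": [[0,0,0],[0,0,0],[0,0,0],[0,0,0],[0,0,0]], "travel": [[0,0,-0.04],[0,0,-0.04],[0,0,-0.02],[0,0,-0.02],[0,0,0]], "grip": [1,1,1,1,1]}}

```text
time_s: 16.9
ee_pos: [0.4584, 0.3523, 0.0454]
eef_rot: [-1.571, -0.0, 0.323]
force: [-6.7, -5.1, 17.2]
grip_width: 0.0339
```

{"api": "play_rows", "payload": {"twist": [[0,0,0],[0,0,0],[0,0,0],[0,0,0],[0,0,0],[0,0,0],[0,0,0],[0,0,0],[0,0,0],[0,0,0]], "travel": [[0,0,0],[0,0,0],[0,0,0],[0,0,0],[0,0,0],[0,0,0.3],[0,0,0.6],[0,0,0.6],[0,0,0.6],[0,0,0]], "grip": [-0.3,-0.3,-0.3,-0.3,-0.3,-0.3,-0.3,-0.3,-0.3,-0.3]}}

```text
time_s: 17.9
ee_pos: [0.4597, 0.3533, 0.1543]
eef_rot: [-1.569, -0.007, 0.323]
force: [0.2, 0.4, 0.5]
grip_width: 0.0614
```

Run:
```python
from h import *
o=ctrl.get_obs(); print(o['ee_pos'],o['eef_rot'],o['force'],o['grip_width'])
c=cam('wrist'); s=cam('side')
f=cv2.resize(c['img'][100:300,180:380],None,fx=2,fy=2,interpolation=cv2.INTER_CUBIC)
g=cv2.resize(s['img'][120:220,140:240],None,fx=4,fy=4,interpolation=cv2.INTER_CUBIC)
cv2.imwrite('pics/w11c.png',np.hstack([f,g])[:,:,::-1])
```

```text
[0.4596928  0.35331607 0.15430202] [-1.56878617 -0.00726253  0.32293374] [0.24010041 0.38527753 0.53848879] 0.06141178490605331
```

View pics/w11c.png

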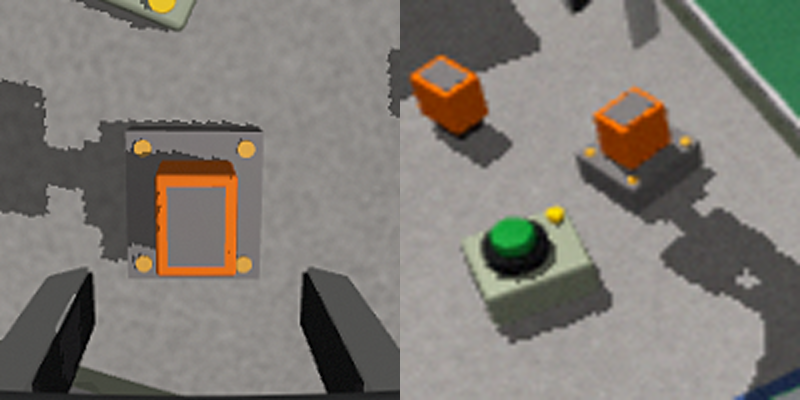

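{"api": "play_rows", "payload": {"twist": [[0,0,-0.0205],[0,0,-0.0205],[0,0,-0.0205],[0,0,-0.0205],[0,0,-0.0205],[0,0,-0.0205],[0,0,-0.0205],[0,0,-0.0205],[0,0,-0.0205],[0,0,-0.0205],[0,0,0],[0,0,0]], "travel": [[0.1,-0.5,0.2],[0.2,-0.84,0.2],[0.2,-0.84,0.2],[0.2,-0.84,0.2],[0.25,-0.84,0.1],[0.25,-0.84,0.1],[0.25,-0.84,0],[0.25,-0.84,0],[0.25,-0.84,0],[0.25,-0.84,0],[0.25,-0.84,0],[0,-0.4,0]], "grip": [-0.3,-0.3,-0.3,-0.3,-0.3,-0.3,-0.3,-0.3,-0.3,-0.3,-0.3,-0.3]}}

```text
time_s: 19.2
ee_pos: [0.5808, -0.1158, 0.1974]
eef_rot: [-1.571, 0.002, -0.001]
force: [1.1, 0.8, -0.1]
grip_width: 0.0611
```

{"api": "play_rows", "payload": {"twist": [[0,0,0],[0,0,0],[0,0,0]], "travel": [[0,-0.3,0],[0,-0.1,0],[0,0,0]], "grip": [-0.3,-0.3,-0.3]}}

```text
time_s: 19.5
ee_pos: [0.5806, -0.1325, 0.1986]
eef_rot: [-1.571, 0.001, 0.001]
force: [0.6, -0.0, -0.3]
grip_width: 0.0609
```

Run:
```python
from h import *
import pickle
o=ctrl.get_obs(); print(o['ee_pos'],o['eef_rot'],o['force'],o['grip_width'])
c=cam('wrist'); save(c,'w12'); pickle.dump(c,open('w12.pkl','wb'))
```

```text
[ 0.58057433 -0.13248063  0.19863483] [-1.57054444e+00  5.67023911e-04  7.46729142e-04] [ 0.64040846 -0.00582228 -0.31019977] 0.06091468333379336
```

View pics/w12.png

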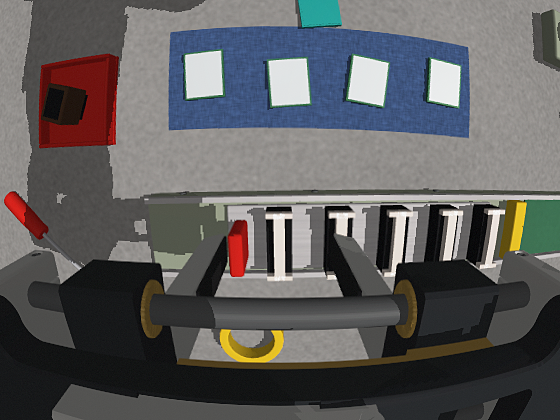

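Run:
```python
from h import *
import pickle
c=pickle.load(open('w12.pkl','rb'))
cv2.imwrite('pics/w12c.png',cv2.resize(c['img'][180:290,130:390],None,fx=3,fy=3,interpolation=cv2.INTER_CUBIC)[:,:,::-1])
cv2.imwrite('pics/w12d.png',cv2.resize(c['img'][20:150,160:480],None,fx=2.4,fy=2.4,interpolation=cv2.INTER_CUBIC)[:,:,::-1])
```

```text
(no output)
```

View pics/w12c.png

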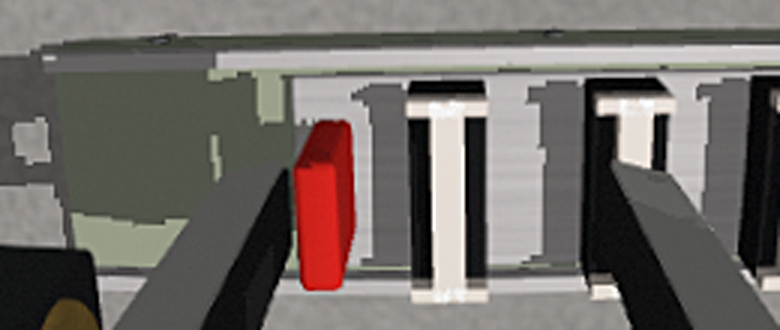

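View pics/w12d.png

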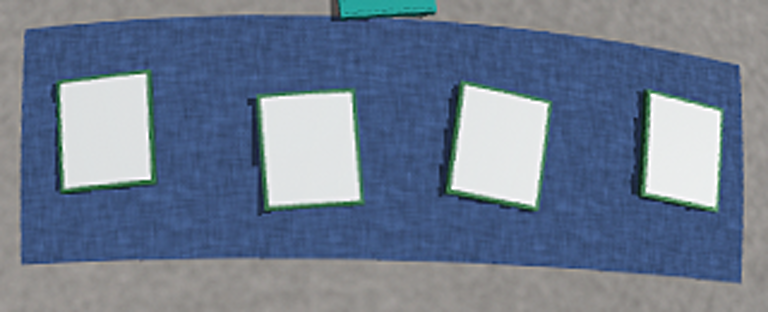

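Run:
```python
from h import *
import pickle
c=pickle.load(open('w12.pkl','rb'))
quad(c,[(297,168),(345,165),(343,288),(302,290)],.088,(130,180),3)
g=lambda p,z: at(c,(p[0]/3+130,p[1]/3+180),z)
a=g((45,52),.035);b=g((775,40),.035);print(a,b,np.degrees(np.arctan2(b[0]-a[0],b[1]-a[1])))
o=(160,20)
for q in [[(58,84),(148,72),(155,183),(64,190)],[(257,97),(352,91),(362,201),(268,209)],[(461,83),(550,101),(537,208),(446,191)],[(645,90),(721,108),(718,210),(641,197)]]: quad(c,q,.006,o,2.4)
```

```text
[ 0.625  -0.1719] edges [0.0148 0.0411 0.0132 0.041 ] ang [ 94.2  -2.7 -85.8 179.5]
[ 0.57887458 -0.28137324  0.035     ] [ 0.5745468  -0.01440857  0.035     ] -0.9287439809420784
[ 0.4442 -0.2172] edges [0.0438 0.0544 0.0439 0.0527] ang [  93.6    4.   -88.5 -176. ]
[ 0.455  -0.1218] edges [0.044  0.0528 0.0434 0.0537] ang [  94.3    4.9  -84.5 -174.5]
[ 0.4495 -0.0323] edges [0.0446 0.054  0.0452 0.0537] ang [ 83.4  -7.6 -97.1 171.8]
[0.4424 0.0666] edges [0.0456 0.0548 0.046  0.0557] ang [ 86.5  -3.  -92.4 176.6]
```

{"api": "play_rows", "payload": {"twist": [[0,0,0.011],[0,0,0],[0,0,0],[0,0,0],[0,0,0]], "travel": [[0.43,-0.4,-0.2],[0.43,-0.39,-0.3],[0,0,-0.3],[0,0,0],[0,0,0]], "grip": [0.3,0.3,0.3,0.3,0.3]}}

```text
time_s: 20.05
ee_pos: [0.6235, -0.171, 0.1593]
eef_rot: [-1.571, 0.0, 0.019]
force: [0.4, 1.1, -0.0]
grip_width: 0.0333
```

Run:
```python
from h import *
import pickle
o=ctrl.get_obs(); print(o['ee_pos'],o['eef_rot'],o['force'],o['grip_width'])
c=cam('wrist'); save(c,'w13'); pickle.dump(c,open('w13.pkl','wb'))
```

```text
[ 0.62353745 -0.17099614  0.15930681] [-1.57059008e+00  2.44522055e-04  1.92867111e-02] [ 0.41745937  1.05416521 -0.04112597] 0.03331271752113531
```

View pics/w13.png

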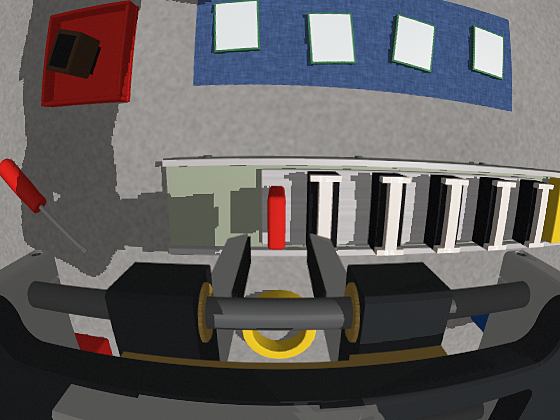

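{"api": "play_rows", "payload": {"twist": [[0,0,0],[0,0,0],[0,0,0],[0,0,0],[0,0,0],[0,0,0],[0,0,0],[0,0,0],[0,0,0]], "travel": [[0,0,-0.5],[0,0,-0.6],[0,0,-0.5],[0,0,-0.24],[0,0,0],[0,0,0],[0,0,0],[0,0,0],[0,0,0]], "grip": [0.3,0.3,0.3,0.3,0.3,1,1,1,1], "force": 20}}

```text
time_s: 21.0
ee_pos: [0.6243, -0.1724, 0.0684]
eef_rot: [-1.571, -0.002, 0.018]
force: [-0.9, 0.3, 6.0]
grip_width: 0.0138
```

{"api": "play_rows", "payload": {"twist": [[0,0,0],[0,0,0],[0,0,0],[0,0,0]], "travel": [[0.005,-0.25,0],[0.005,-0.25,0],[0.005,-0.25,0],[0,0,0]], "grip": [1,1,1,1]}}

```text
time_s: 21.4
ee_pos: [0.625, -0.2112, 0.0684]
eef_rot: [-1.572, -0.002, 0.017]
force: [-1.8, -3.3, 6.5]
grip_width: 0.014
```

{"api": "play_rows", "payload": {"twist": [[0,0,0],[0,0,0],[0,0,0]], "travel": [[0.005,-0.15,0],[0.005,-0.1,0],[0,0,0]], "grip": [1,1,1]}}

```text
time_s: 21.7
ee_pos: [0.6252, -0.2229, 0.0684]
eef_rot: [-1.571, -0.001, 0.018]
force: [-4.3, -1.5, 8.1]
grip_width: 0.0142
```

{"api": "play_rows", "payload": {"twist": [[0,0,0],[0,0,0],[0,0,0]], "travel": [[0,-0.1,0],[0,-0.1,0],[0,0,0]], "grip": [1,1,1]}}

```text
time_s: 22.0
ee_pos: [0.6253, -0.2328, 0.0684]
eef_rot: [-1.571, -0.001, 0.018]
force: [-3.4, -0.4, 8.2]
grip_width: 0.0139
```

{"api": "play_rows", "payload": {"twist": [[0,0,0],[0,0,0],[0,0,0]], "travel": [[0,-0.1,0],[0,-0.1,0],[0,0,0]], "grip": [1,1,1]}}

```text
time_s: 22.3
ee_pos: [0.6255, -0.2427, 0.0684]
eef_rot: [-1.571, -0.002, 0.018]
force: [-2.2, -0.6, 6.4]
grip_width: 0.0139
```

{"api": "play_rows", "payload": {"twist": [[0,0,0],[0,0,0],[0,0,0]], "travel": [[0,-0.1,0],[0,-0.08,0],[0,0,0]], "grip": [1,1,1]}}

```text
time_s: 22.6
ee_pos: [0.6256, -0.2469, 0.0682]
eef_rot: [-1.564, 0.0, 0.02]
force: [-6.2, 30.2, 15.4]
grip_width: 0.0136
```

Run:
```python
from h import *
import pickle
o=ctrl.get_obs(); print(o['ee_pos'],o['eef_rot'],o['force'],o['grip_width'])
c=cam('wrist'); save(c,'w14'); pickle.dump(c,open('w14.pkl','wb'))
t=cam('top');cv2.imwrite('pics/w14t.png',cv2.resize(t['img'][160:230,220:420],None,fx=3.5,fy=3.5,interpolation=cv2.INTER_CUBIC)[:,:,::-1])
```

```text
[ 0.6255555  -0.24685418  0.06823595] [-1.56409429e+00  4.44657036e-04  1.98422297e-02] [-6.23384646 30.19377316 15.42336404] 0.013612886484099807
```

View pics/w14.png

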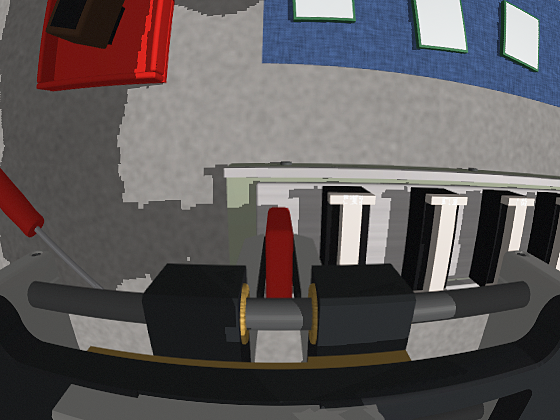

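View pics/w14t.png

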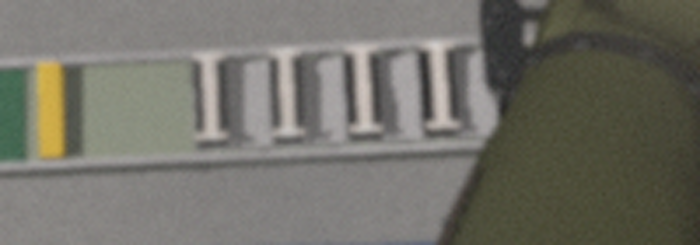

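{"api": "play_rows", "payload": {"twist": [[0,0,0],[0,0,0],[0,0,0],[0,0,0],[0,0,0],[0,0,0],[0,0,0],[0,0,0],[0,0,0]], "travel": [[0,0.06,0],[0,0,0],[0,0,0],[0,0,0],[0,0,0],[0,0,0.4],[0,0,0.6],[0,0,0.6],[0,0,0]], "grip": [1,0.35,0.35,0.35,0.35,0.35,0.35,0.35,0.35]}}

```text
time_s: 23.6
ee_pos: [0.6264, -0.249, 0.1516]
eef_rot: [-1.574, -0.006, 0.018]
force: [-0.1, 0.1, -0.0]
grip_width: 0.0303
```

{"api": "play_rows", "payload": {"twist": [[0,0,0],[0,0,0],[0,0,0],[0,0,0],[0,0,0],[0,0,0],[0,0,0]], "travel": [[-0.3,0.8,0.4],[-0.3,0.8,0.4],[-0.3,0.8,0],[-0.2,0.4,0],[0,0,0],[0,0,0],[0,0,0]], "grip": [-0.7,-0.7,-0.7,-0.7,-0.7,-0.7,-0.7]}}

```text
time_s: 24.3
ee_pos: [0.5703, -0.1092, 0.1865]
eef_rot: [-1.571, 0.0, 0.017]
force: [0.7, -0.7, -0.7]
grip_width: 0.0794
```

Run:
```python
from h import *
import pickle
o=ctrl.get_obs(); print(o['ee_pos'],o['eef_rot'],o['force'],o['grip_width'])
c=cam('wrist'); save(c,'w15'); pickle.dump(c,open('w15.pkl','wb'))
for r in ctrl.boxes_of('nest0',c): print(r)
```

```text
[ 0.57025679 -0.10918155  0.18645835] [-1.57080937e+00  4.38395817e-04  1.72294280e-02] [ 0.65357765 -0.7471252  -0.65290315] 0.0793745828634515
{'point': [283.1, 246.9], 'confidence': 0.67}
```

View pics/w15.png

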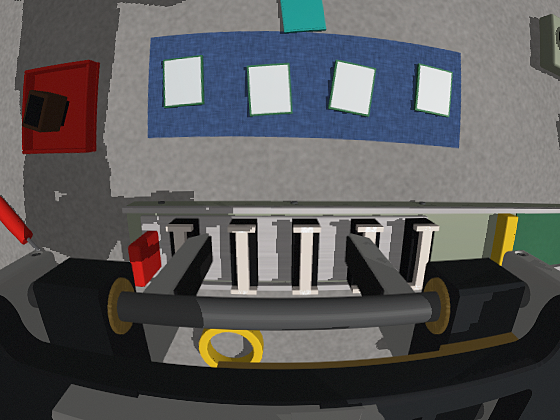

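{"api": "play_rows", "payload": {"twist": [[0,0,0],[0,0,0],[0,0,0]], "travel": [[-0.3,0.1,-0.2],[-0.3,0.1,-0.2],[0,0,0]], "grip": [-1,-1,-1]}}

```text
time_s: 24.7
ee_pos: [0.5388, -0.0984, 0.1657]
eef_rot: [-1.57, 0.002, 0.018]
force: [-0.2, 0.6, 0.3]
grip_width: 0.0934
```

Run:
```python
from h import *
import pickle
o=ctrl.get_obs(); print(o['ee_pos'],o['eef_rot'],o['force'],o['grip_width'])
c=cam('wrist'); save(c,'w16'); pickle.dump(c,open('w16.pkl','wb'))
cv2.imwrite('pics/w16c.png',cv2.resize(c['img'][150:260,140:405],None,fx=3,fy=3,interpolation=cv2.INTER_CUBIC)[:,:,::-1])
```

```text
[ 0.53878683 -0.09836026  0.16573226] [-1.57015816  0.00247912  0.01752013] [-0.22716741  0.56333903  0.25928573] 0.09335730483620666
```

View pics/w16.png

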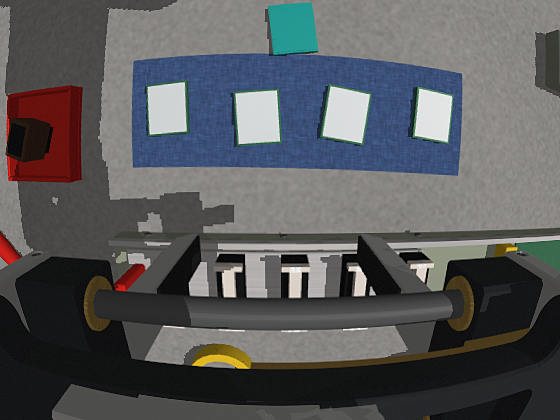

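View pics/w16c.png

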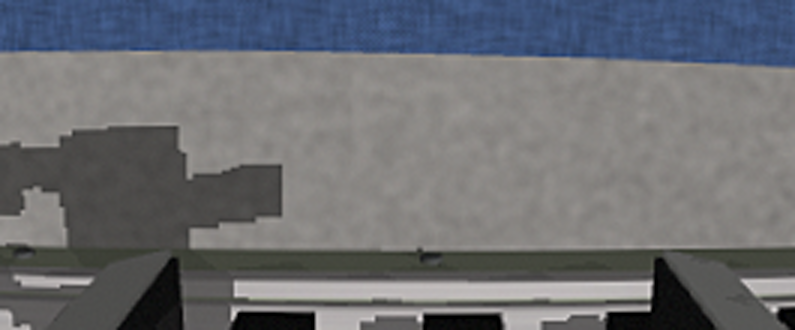

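{"api": "play_rows", "payload": {"twist": [[0,0,0],[0,0,0],[0,0,0],[0,0,0],[0,0,0]], "travel": [[0.5,0,0.2],[0.6,0,0.3],[0.6,0,0.3],[0.5,0,0.2],[0,0,0]], "grip": [-1,-1,-1,-1,-1]}}

```text
time_s: 25.25
ee_pos: [0.6527, -0.0987, 0.218]
eef_rot: [-1.571, -0.003, 0.018]
force: [-0.7, -0.4, -0.1]
grip_width: 0.0942
```

Run:
```python
from h import *
import pickle
o=ctrl.get_obs(); print(o['ee_pos'],o['eef_rot'],o['force'],o['grip_width'])
c=cam('wrist'); save(c,'w17'); pickle.dump(c,open('w17.pkl','wb'))
cv2.imwrite('pics/w17c.png',cv2.resize(c['img'][120:250,140:405],None,fx=3,fy=3,interpolation=cv2.INTER_CUBIC)[:,:,::-1])
```

```text
[ 0.65273664 -0.09869271  0.21797219] [-1.57133738 -0.0025838   0.01820497] [-0.6728663  -0.41624734 -0.05675308] 0.09418510149852598
```

View pics/w17.png

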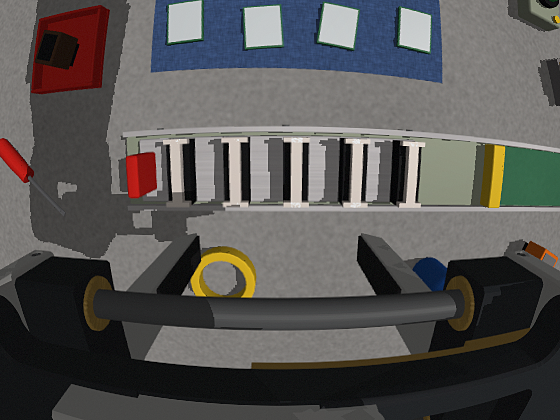

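View pics/w17c.png

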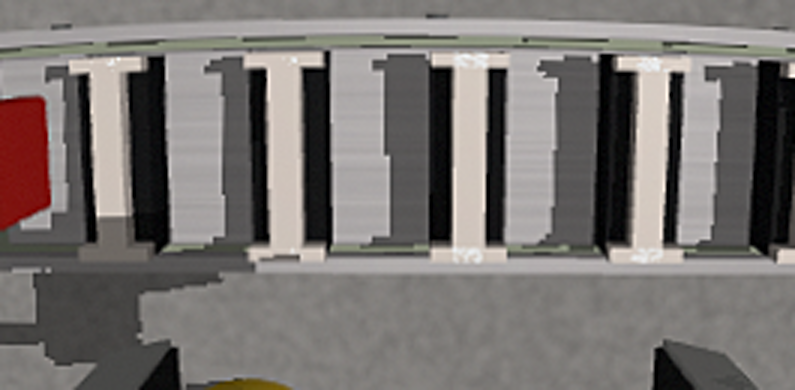

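Run:
```python
from h import *
import pickle
c=pickle.load(open('w17.pkl','rb'))
cv2.imwrite('pics/w17d.png',cv2.resize(c['img'][125:220,250:440],None,fx=4,fy=4,interpolation=cv2.INTER_CUBIC)[:,:,::-1])
cv2.imwrite('pics/w17e.png',cv2.resize(c['img'][125:220,120:310],None,fx=4,fy=4,interpolation=cv2.INTER_CUBIC)[:,:,::-1])
```

```text
(no output)
```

View pics/w17d.png

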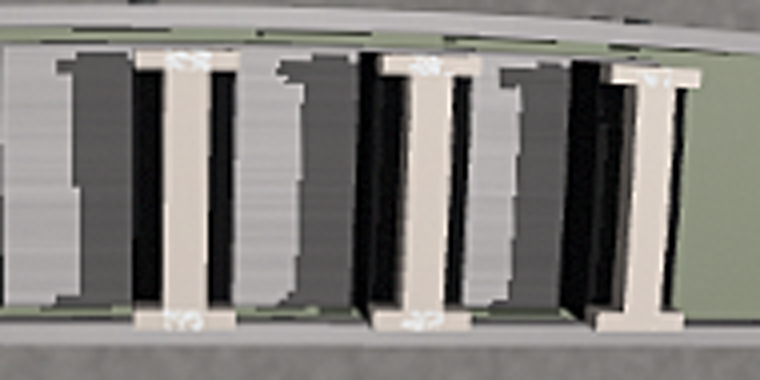

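View pics/w17e.png

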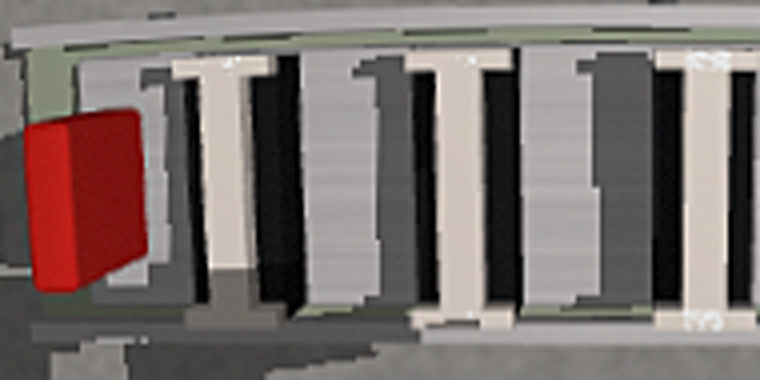

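```bash
cat > nest.py <<'E'
from h import *
import pickle
c=pickle.load(open('w17.pkl','rb'))
W=[[(172,58),(275,57),(286,326),(186,328)],[(406,50),(511,50),(514,327),(411,327)],
[(135,49),(240,48),(237,330),(133,330)],[(380,57),(482,55),(474,331),(373,331)],[(606,68),(702,66),(684,329),(596,329)]]
O=[(120,125)]*2+[(250,125)]*3
for z in (.04,.05,.055,.06,.065,.07):
    C=[]
    for q,o in zip(W,O):
        P=np.array([at(c,(p[0]/4+o[0],p[1]/4+o[1]),z)[:2] for p in q]); C.append(P)
    C=np.array(C); m=C.mean(1)
    k=np.arange(5)-2
    f=np.polyfit(k,m,1)
    L=np.linalg.norm((C[:,2]+C[:,3]-C[:,0]-C[:,1])/2,axis=1); w=np.linalg.norm(C[:,1]-C[:,0],axis=1)
    print(z,'pitch',np.linalg.norm(f[0]),'ang',np.degrees(np.arctan2(-f[0][0],f[0][1])),'mid',f[1],'len',np.round(L,4),'w',np.round(w,4))
    print(np.round(m,4).tolist())
E
python3 nest.py
```

```text
0.04 pitch 0.06643585938422304 ang 0.8629622510486556 mid [ 0.62766245 -0.08059377] len [0.076  0.0759 0.0768 0.0765 0.0758] w [0.0302 0.0284 0.0279 0.0287 0.0304]
[[0.6296, -0.2131], [0.6285, -0.1474], [0.6277, -0.0807], [0.6269, -0.014], [0.6254, 0.0523]]
0.05 pitch 0.06452549881404925 ang 0.862962251048621 mid [ 0.62644471 -0.0811749 ] len [0.0738 0.0738 0.0746 0.0743 0.0736] w [0.0293 0.0276 0.0271 0.0279 0.0295]
[[0.6284, -0.2099], [0.6273, -0.1461], [0.6265, -0.0813], [0.6258, -0.0165], [0.6243, 0.0479]]
0.055 pitch 0.06357031852896237 ang 0.8629622510486656 mid [ 0.62583584 -0.08146546] len [0.0727 0.0727 0.0735 0.0732 0.0725] w [0.0289 0.0271 0.0267 0.0275 0.029 ]
[[0.6277, -0.2083], [0.6267, -0.1454], [0.6259, -0.0816], [0.6252, -0.0177], [0.6237, 0.0457]]
0.06 pitch 0.06261513824387546 ang 0.8629622510486482 mid [ 0.62522697 -0.08175602] len [0.0716 0.0716 0.0724 0.0721 0.0714] w [0.0285 0.0267 0.0263 0.0271 0.0286]
[[0.6271, -0.2067], [0.626, -0.1447], [0.6253, -0.0819], [0.6246, -0.0189], [0.6231, 0.0435]]
0.065 pitch 0.06165995795878853 ang 0.8629622510486628 mid [ 0.62461811 -0.08204658] len [0.0705 0.0705 0.0713 0.071  0.0703] w [0.028  0.0263 0.0259 0.0267 0.0282]
[[0.6265, -0.2051], [0.6254, -0.1441], [0.6247, -0.0822], [0.624, -0.0202], [0.6226, 0.0413]]
0.07 pitch 0.06070477767370164 ang 0.8629622510486444 mid [ 0.62400924 -0.08233715] len [0.0694 0.0694 0.0702 0.0699 0.0692] w [0.0276 0.0259 0.0255 0.0262 0.0277]
[[0.6258, -0.2034], [0.6248, -0.1434], [0.6241, -0.0825], [0.6234, -0.0214], [0.622, 0.0391]]
```

{"api": "play_rows", "payload": {"twist": [[0,0,-0.0886],[0,0,-0.0886],[0,0,-0.0886],[0,0,-0.0886],[0,0,-0.0886],[0,0,-0.0886],[0,0,-0.0886],[0,0,-0.0886],[0,0,-0.0886],[0,0,-0.0886],[0,0,-0.0886],[0,0,0]], "travel": [[-0.379,-0.215,0],[-0.379,-0.215,0],[-0.379,-0.215,0],[-0.379,-0.215,0],[-0.379,-0.215,0],[-0.379,-0.215,0],[-0.379,-0.215,0],[-0.379,-0.215,0],[-0.379,-0.215,0],[-0.379,-0.215,-0.5],[-0.379,-0.215,-0.5],[0,0,0]], "grip": [-0.7,-0.7,-0.7,-0.7,-0.7,-0.7,-0.7,-0.7,-0.7,-0.7,-0.7,-0.7]}}

```text
time_s: 26.5
ee_pos: [0.4385, -0.2167, 0.1643]
eef_rot: [-1.575, 0.002, -1.518]
force: [-0.1, 0.1, -0.1]
grip_width: 0.08
```

```bash
cat > look.py <<'E'
import sys
from h import *
import pickle
n=sys.argv[1]
o=ctrl.get_obs(); print('t',round(o['time_s'],2),np.round(o['ee_pos'],4),np.round(np.degrees(o['eef_rot']),2),np.round(o['force'],1),round(o['grip_width'],4))
c=cam('wrist'); save(c,n); pickle.dump(c,open(n+'.pkl','wb'))
if len(sys.argv)>2:
    x0,y0,x1,y1,s=map(int,sys.argv[2:7]); cv2.imwrite('pics/'+n+'c.png',cv2.resize(c['img'][y0:y1,x0:x1],None,fx=s,fy=s,interpolation=cv2.INTER_CUBIC)[:,:,::-1])
E
python3 look.py w18
```

```text
t 26.5 [ 0.4385 -0.2167  0.1643] [-90.24   0.14 -87.  ] [-0.1  0.1 -0.1] 0.08
```

View pics/w18.png

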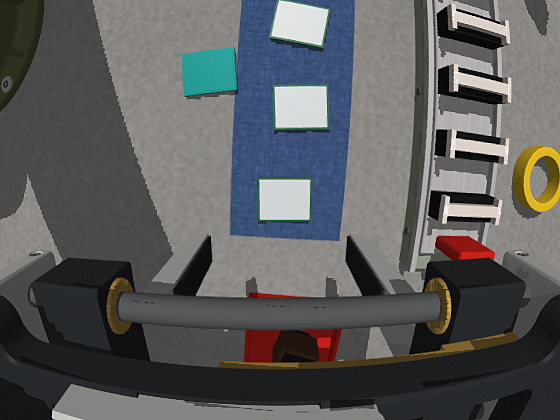

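Run:
```python
from h import *
import pickle
c=pickle.load(open('w18.pkl','rb'))
cv2.imwrite('pics/w18c.png',cv2.resize(c['img'][70:230,230:360],None,fx=4,fy=4,interpolation=cv2.INTER_CUBIC)[:,:,::-1])
```

```text
(no output)
```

View pics/w18c.png

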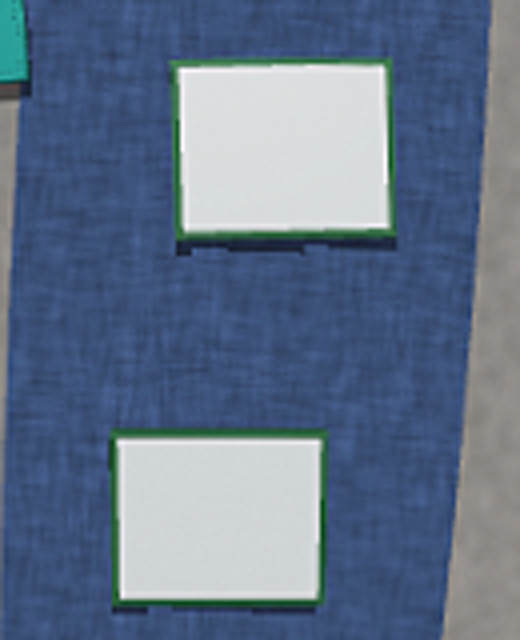

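```bash
cat > plates.py <<'E'
from h import *
import pickle,sys
def plates(c,show=True):
    im=c['img'].astype(int); r,g,b=im[...,0],im[...,1],im[...,2]
    white=(im.min(2)>120)&((im.max(2)-im.min(2))<30)
    green=(g>r+15)&(g>b+12)
    green=green&~((b>g-25)&(g>120))
    gd=cv2.dilate(green.astype(np.uint8),np.ones((3,3)))
    n,lab,st,cen=cv2.connectedComponentsWithStats(green.astype(np.uint8),connectivity=8)
    out=[]
    for i in range(1,n):
        if st[i,4]<40: continue
        m=(lab==i).astype(np.uint8)
        cs,_=cv2.findContours(m,cv2.RETR_EXTERNAL,cv2.CHAIN_APPROX_NONE)
        k=max(cs,key=len)[:,0]
        # expand half pixel ignored
        P=np.array([at(c,p,.006)[:2] for p in k],np.float32)*1000
        rc=cv2.minAreaRect(P); (cx,cy),(w,h),a=rc
        if w<h: w,h=h,w; a+=90
        a=(a+90)%180-90
        if 45<w<70 and 35<h<58: out.append((cx/1000,cy/1000,a,w,h)); print('px',np.round(cen[i]),'xy %.4f %.4f ang %.1f size %.1f %.1f'%(cx/1000,cy/1000,a,w,h))
    return out
if __name__=='__main__':
    plates(pickle.load(open(sys.argv[1]+'.pkl','rb')))
E
for i in w18 w16 w15 w12 w17; do echo $i; python3 plates.py $i; done
python3 - <<'E'
from h import *
import pickle
c=pickle.load(open('w18.pkl','rb'))
quad(c,[(111,432),(327,432),(322,604),(115,605)],.006,(230,70),4)
E
```

```text
w18
px [301.  28.] xy 0.4491 -0.0330 ang -7.8 size 55.7 46.7
px [299. 109.] xy 0.4539 -0.1227 ang 3.9 size 55.9 45.2
px [284. 196.] xy 0.4430 -0.2180 ang 3.1 size 55.8 46.4
w16
px [171. 109.] xy 0.4432 -0.2172 ang 2.9 size 55.8 47.1
px [343. 115.] xy 0.4492 -0.0325 ang -8.0 size 56.0 46.2
px [425. 114.] xy 0.4418 0.0658 ang -4.5 size 55.9 47.6
px [258. 117.] xy 0.4543 -0.1221 ang 4.6 size 55.3 45.8
w15
px [186.  83.] xy 0.4435 -0.2175 ang 3.1 size 55.9 46.8
px [349.  89.] xy 0.4494 -0.0326 ang -7.9 size 56.2 46.2
px [268.  90.] xy 0.4545 -0.1223 ang 4.6 size 55.7 45.8
px [427.  90.] xy 0.4420 0.0659 ang -4.8 size 56.2 47.4
w12
px [206.  76.] xy 0.4436 -0.2178 ang 2.9 size 56.1 46.5
px [365.  82.] xy 0.4494 -0.0328 ang -7.9 size 56.2 46.3
px [287.  83.] xy 0.4546 -0.1225 ang 4.3 size 55.8 45.9
px [439.  84.] xy 0.4422 0.0657 ang -4.4 size 56.2 47.6
w17
px [187.  28.] xy 0.4443 -0.2176 ang 3.0 size 56.6 46.5
px [336.  29.] xy 0.4500 -0.0326 ang -8.0 size 56.9 46.0
px [262.  34.] xy 0.4551 -0.1222 ang 4.5 size 56.4 45.8
px [408.  36.] xy 0.4428 0.0662 ang -4.8 size 56.5 47.2
[ 0.4435 -0.2186] edges [0.0551 0.0454 0.0543 0.0456] ang [   3.1  -87.4 -176.7   93.5]
```

{"api": "play_rows", "payload": {"twist": [[0,0,0],[0,0,0],[0,0,0],[0,0,0],[0,0,0],[0,0,0]], "travel": [[0.09,-0.02,-0.5],[0,0,-0.6],[0,0,-0.6],[0,0,-0.6],[0,0,0],[0,0,0]], "grip": [-0.7,-0.7,-0.7,-0.7,-0.7,-0.7]}}

```text
time_s: 27.15
ee_pos: [0.4469, -0.2175, 0.0532]
eef_rot: [-1.57, -0.0, -1.511]
force: [0.0, 0.0, 0.7]
grip_width: 0.0799
```

```bash
python3 look.py w19; python3 plates.py w19
```

```text
t 27.15 [ 0.4469 -0.2175  0.0532] [-8.996e+01 -3.000e-02 -8.656e+01] [0.  0.  0.7] 0.0799
px [299.  94.] xy 0.4542 -0.1224 ang 4.5 size 55.6 45.6
px [275. 221.] xy 0.4431 -0.2177 ang 3.3 size 55.4 46.2
```

View pics/w19.png

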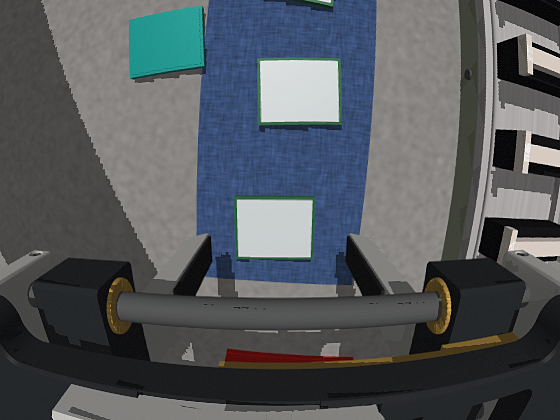

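{"api": "play_rows", "payload": {"twist": [[0,0,0],[0,0,0],[0,0,0],[0,0,0]], "travel": [[-0.076,0,-0.3],[0,0,-0.3],[0,0,-0.2],[0,0,0]], "grip": [-0.6,-0.6,-0.6,-0.6]}}

```text
time_s: 27.6
ee_pos: [0.4425, -0.2175, 0.0122]
eef_rot: [-1.571, -0.0, -1.512]
force: [-0.9, -0.2, 0.7]
grip_width: 0.0753
```

{"api": "play_rows", "payload": {"twist": [[0,0,0],[0,0,0],[0,0,0],[0,0,0],[0,0,0],[0,0,0],[0,0,0],[0,0,0]], "travel": [[0,0,-0.05],[0,0,0],[0,0,0],[0,0,0],[0,0,0],[0,0,0],[0,0,0],[0,0,0]], "grip": [-0.6,-0.6,1,1,1,1,1,1], "force": 12}}

```text
time_s: 28.4
ee_pos: [0.4424, -0.2175, 0.0097]
eef_rot: [-1.57, -0.0, -1.513]
force: [0.0, -0.3, 5.7]
grip_width: 0.0553
```

{"api": "play_rows", "payload": {"twist": [[0,0,0],[0,0,0],[0,0,0],[0,0,0],[0,0,0],[0,0,-0.028],[0,0,0],[0,0,0],[0,0,0],[0,0,0],[0,0,0]], "travel": [[0,0,0.1],[0,0,0.3],[0,0,0.5],[0,0,0.6],[0,0,0.6],[0.4,0.2,0.4],[0.7,0.2,0],[0.8,0.2,0],[0.8,0.2,0],[0.7,0,0],[0.3,0,0]], "grip": [1,1,1,1,1,1,1,1,1,1,1]}}

```text
time_s: 29.5
ee_pos: [0.6292, -0.1766, 0.1339]
eef_rot: [-1.571, 0.0, -1.555]
force: [0.1, 0.4, -1.0]
grip_width: 0.0555
```

```bash
python3 look.py w20
```

```text
t 29.5 [ 0.6292 -0.1766  0.1339] [-9.002e+01  1.000e-02 -8.912e+01] [ 0.1  0.4 -1. ] 0.0555
```

View pics/w20.png

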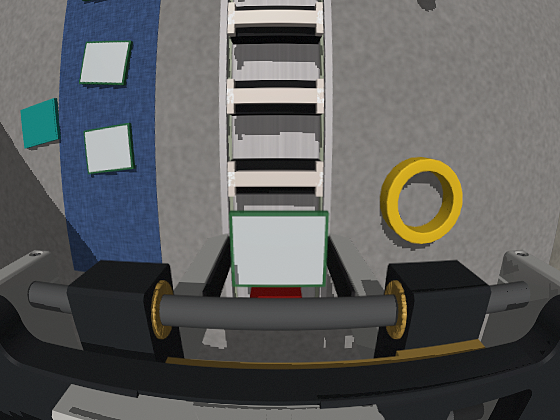

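Run:
```python
from h import *
import pickle
c=pickle.load(open('w20.pkl','rb'))
cv2.imwrite('pics/w20c.png',cv2.resize(c['img'][70:240,215:345],None,fx=4,fy=3.5,interpolation=cv2.INTER_CUBIC)[:,:,::-1])
```

```text
(no output)
```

View pics/w20c.png

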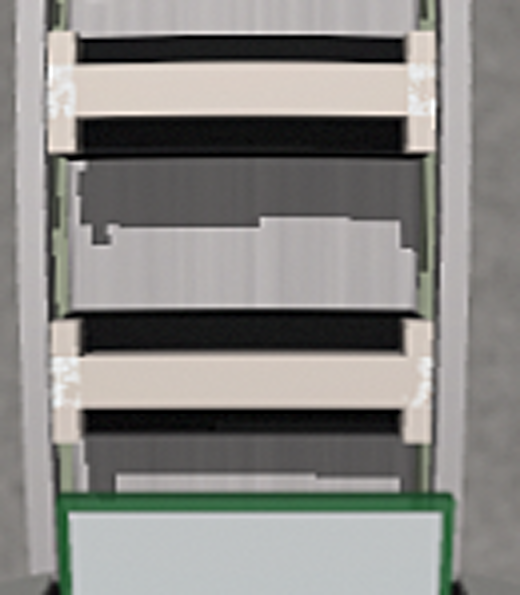

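Run:
```python
from h import *
import pickle
c=pickle.load(open('w20.pkl','rb'))
for z in (.060,.063,.066):
  for n,q in (('w2',[(50,320),(433,320),(431,443),(54,443)]),('w3',[(48,30),(437,30),(434,152),(48,152)])):
    P=np.array([at(c,(p[0]/4+215,p[1]/3.5+70),z)[:2] for p in q]); print(z,n,np.round(P.mean(0),4), np.round(np.linalg.norm(P[1]-P[0]),4),np.round(np.linalg.norm(P[2]-P[1]),4))
# held plate: edge at z plate
o=ctrl.get_obs(); z=o['ee_pos'][2]-.0068+.003
print(at(c,(60/4+215,495/3.5+70),z),at(c,(452/4+215,495/3.5+70),z))
```

```text
0.06 w2 [ 0.6256 -0.1457] 0.0723 0.0271
0.06 w3 [ 0.6246 -0.0824] 0.0726 0.0267
0.063 w2 [ 0.6256 -0.1452] 0.0715 0.0267
0.063 w3 [ 0.6247 -0.0828] 0.0717 0.0264
0.066 w2 [ 0.6256 -0.1448] 0.0706 0.0264
0.066 w3 [ 0.6247 -0.0831] 0.0708 0.0261
[ 0.60115984 -0.15427528  0.12996054] [ 0.65552724 -0.15344291  0.12996054]
```

{"api": "play_rows", "payload": {"twist": [[0,0,0],[0,0,0],[0,0,0],[0,0,0],[0,0,0]], "travel": [[-0.054,0.022,-0.3],[0,0,-0.4],[0,0,-0.4],[0,0,0],[0,0,0]], "grip": [1,1,1,1,1]}}

```text
time_s: 30.05
ee_pos: [0.6243, -0.1765, 0.08]
eef_rot: [-1.571, 0.0, -1.557]
force: [0.3, 0.3, -0.4]
grip_width: 0.0556
```

```bash
python3 look.py w21 200 90 360 310 3
python3 - <<'E'
from h import *
s=cam('side'); cv2.imwrite('pics/s21.png',cv2.resize(s['img'][140:300,250:410],None,fx=4,fy=4,interpolation=cv2.INTER_CUBIC)[:,:,::-1][:600])
E
```

```text
t 30.05 [ 0.6243 -0.1765  0.08  ] [-90.02   0.   -89.21] [ 0.3  0.3 -0.4] 0.0556
```

View pics/w21c.png

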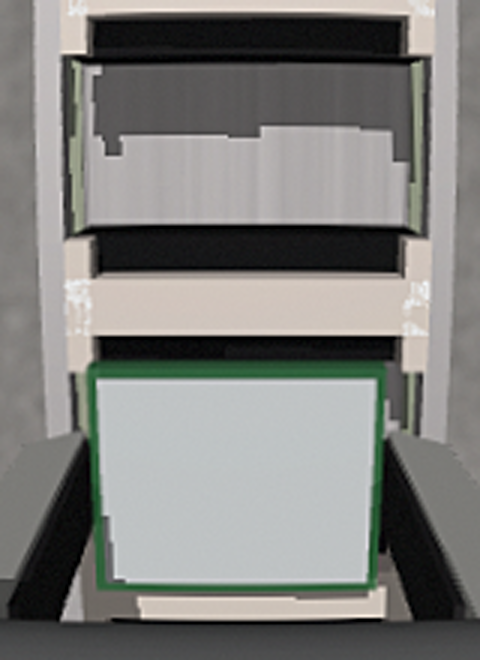

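View pics/s21.png

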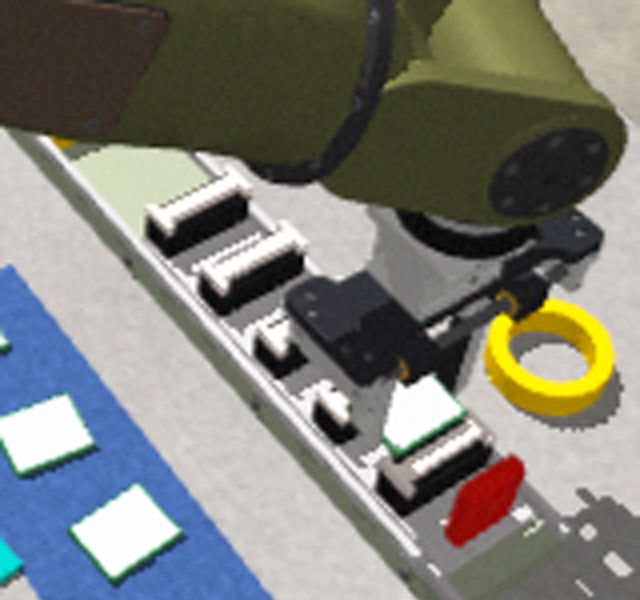

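{"api": "play_rows", "payload": {"twist": [[0,0,0],[0,0,0],[0,0,0],[0,0,0]], "travel": [[0.042,0.02,-0.1],[0,0,0],[0,0,0],[0,0,0]], "grip": [1,1,1,1]}}

```text
time_s: 30.55
ee_pos: [0.6267, -0.1753, 0.0746]
eef_rot: [-1.571, 0.0, -1.557]
force: [-0.4, 0.1, -0.4]
grip_width: 0.0557
```

```bash
python3 look.py w22 200 90 360 310 3
python3 - <<'E'
from h import *
import pickle
c=pickle.load(open('w22.pkl','rb'));o=ctrl.get_obs();print(o['ee_pos'])
E
```

```text
t 30.55 [ 0.6267 -0.1753  0.0746] [-90.     0.   -89.19] [-0.4  0.1 -0.4] 0.0557
[ 0.6267193  -0.17533057  0.07458722]
```

View pics/w22c.png

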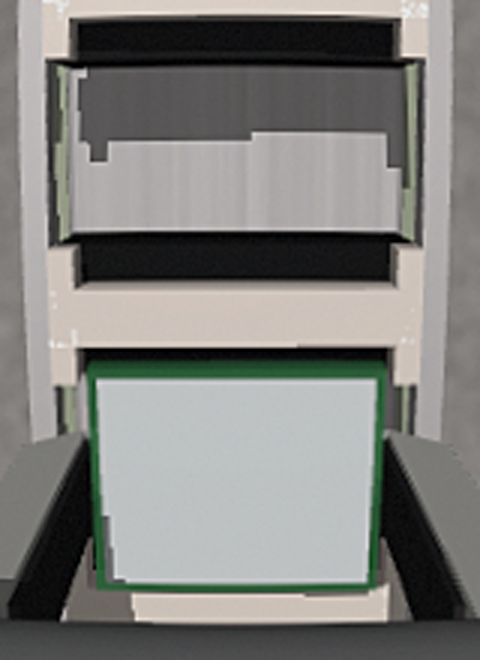

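{"api": "play_rows", "payload": {"twist": [[0,0,0],[0,0,0],[0,0,0],[0,0,0]], "travel": [[0,0,-0.05],[0,0,-0.05],[0,0,0],[0,0,0]], "grip": [1,1,1,1]}}

```text
time_s: 31.0
ee_pos: [0.6266, -0.1753, 0.0693]
eef_rot: [-1.571, 0.0, -1.557]
force: [0.3, 0.2, -0.2]
grip_width: 0.0556
```

{"api": "play_rows", "payload": {"twist": [[0,0,0],[0,0,0],[0,0,0]], "travel": [[0,0,-0.04],[0,0,0],[0,0,0]], "grip": [1,1,1]}}

```text
time_s: 31.3
ee_pos: [0.6266, -0.1753, 0.0674]
eef_rot: [-1.571, 0.0, -1.557]
force: [-0.1, -0.3, -0.4]
grip_width: 0.0559
```

{"api": "play_rows", "payload": {"twist": [[0,0,0],[0,0,0],[0,0,0]], "travel": [[0,0,-0.03],[0,0,0],[0,0,0]], "grip": [1,1,1]}}

```text
time_s: 31.6
ee_pos: [0.6268, -0.1754, 0.0667]
eef_rot: [-1.57, -0.0, -1.557]
force: [-2.5, 0.7, 5.4]
grip_width: 0.0554
```

{"api": "play_rows", "payload": {"twist": [[0,0,0],[0,0,0],[0,0,0]], "travel": [[0,0,-0.03],[0,0,0],[0,0,0]], "grip": [1,1,1]}}

```text
time_s: 31.9
ee_pos: [0.6269, -0.1755, 0.066]
eef_rot: [-1.57, -0.001, -1.557]
force: [-6.8, 1.1, 13.2]
grip_width: 0.0556
```

{"api": "play_rows", "payload": {"twist": [[0,0,0],[0,0,0],[0,0,0],[0,0,0],[0,0,0],[0,0,0],[0,0,0],[0,0,0],[0,0,0],[0,0,0],[0,0,0]], "travel": [[0,0,0.03],[0,0,0],[0,0,0],[0,0,0],[0,0,0],[0,0,0.3],[0,0,0.5],[0,0,0.5],[0,0,0.3],[0,0,0],[0,0,0]], "grip": [1,-0.6,-0.6,-0.6,-0.6,-0.6,-0.6,-0.6,-0.6,-0.6,-0.6]}}

```text
time_s: 33.0
ee_pos: [0.6264, -0.1753, 0.1454]
eef_rot: [-1.571, 0.0, -1.557]
force: [-0.9, -0.9, -0.8]
grip_width: 0.0754
```

```bash
python3 look.py w23 200 120 360 320 3; python3 plates.py w23
```

```text
t 33.0 [ 0.6264 -0.1753  0.1454] [-9.003e+01  1.000e-02 -8.919e+01] [-0.9 -0.9 -0.8] 0.0754
px [120.  68.] xy 0.4508 -0.0325 ang -8.0 size 57.7 46.1
px [125. 149.] xy 0.4559 -0.1222 ang 4.4 size 57.5 45.7
px [279. 212.] xy 0.6263 -0.1903 ang 0.8 size 68.7 56.2
```

View pics/w23.png

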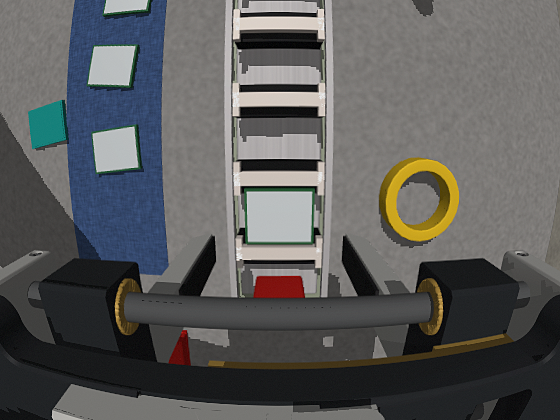

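{"api": "play_rows", "payload": {"twist": [[0,0,0],[0,0,0.02],[0,0,0.021],[0,0,0],[0,0,0],[0,0,0],[0,0,0],[0,0,0],[0,0,0]], "travel": [[-0.5,0.2,0],[-0.8,0.25,0],[-0.8,0.25,0],[-0.8,0.25,0],[-0.54,0.11,-0.4],[0,0,-0.7],[0,0,-0.6],[0,0,0],[0,0,0]], "grip": [-0.6,-0.6,-0.6,-0.6,-0.6,-0.6,-0.6,-0.6,-0.6]}}

```text
time_s: 33.95
ee_pos: [0.4545, -0.1223, 0.0609]
eef_rot: [-1.572, 0.001, -1.492]
force: [-0.9, -0.3, 0.5]
grip_width: 0.0753
```

```bash
python3 look.py w24; python3 plates.py w24
```

```text
t 33.95 [ 0.4545 -0.1223  0.0609] [-9.008e+01  4.000e-02 -8.550e+01] [-0.9 -0.3  0.5] 0.0753
px [282.  99.] xy 0.4491 -0.0321 ang -7.9 size 55.7 45.8
px [279. 220.] xy 0.4542 -0.1214 ang 4.5 size 55.7 45.9
```

View pics/w24.png

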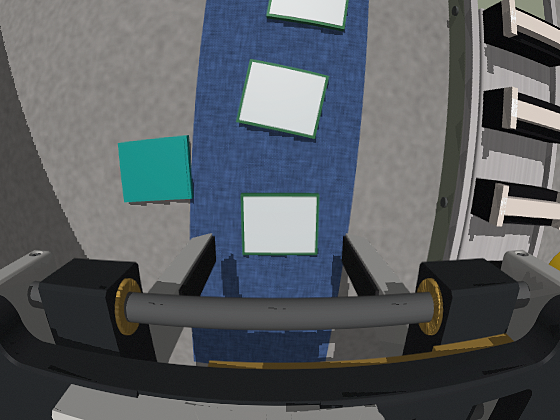

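Run:
```python
from h import *
import pickle
c=pickle.load(open('w24.pkl','rb'))
for p in [(187,136),(191,200),(124,204)]: print(at(c,p,.006))
```

```text
[ 0.38425724 -0.06255872  0.006     ]
[ 0.38896717 -0.10846768  0.006     ]
[ 0.33418113 -0.11554684  0.006     ]
```

{"api": "play_rows", "payload": {"twist": [[0,0,0],[0,0,0],[0,0,0],[0,0,0],[0,0,0]], "travel": [[0,0.01,-0.3],[0,0,-0.4],[0,0,-0.2],[0,0,0],[0,0,0]], "grip": [-0.6,-0.6,-0.6,-0.6,-0.6]}}

```text
time_s: 34.5
ee_pos: [0.4552, -0.122, 0.0169]
eef_rot: [-1.57, -0.0, -1.492]
force: [0.2, 0.5, 0.3]
grip_width: 0.0748
```

{"api": "play_rows", "payload": {"twist": [[0,0,0],[0,0,0],[0,0,0],[0,0,0],[0,0,0],[0,0,0],[0,0,0],[0,0,0],[0,0,0]], "travel": [[-0.016,0,-0.14],[0,0,0],[0,0,0],[0,0,0],[0,0,0],[0,0,0],[0,0,0],[0,0,0],[0,0,0]], "grip": [-0.6,-0.6,1,1,1,1,1,1,1], "force": 12}}

```text
time_s: 35.4
ee_pos: [0.454, -0.1219, 0.0091]
eef_rot: [-1.571, -0.0, -1.492]
force: [-0.7, 0.6, 4.9]
grip_width: 0.0558
```

{"api": "play_rows", "payload": {"twist": [[0,0,0],[0,0,0],[0,0,0],[0,0,0],[0,0,0],[0,0,-0.02],[0,0,-0.021],[0,0,0],[0,0,0],[0,0,0],[0,0,0],[0,0,0]], "travel": [[0,0,0.1],[0,0,0.3],[0,0,0.5],[0,0,0.6],[0,0,0.6],[0.4,0.09,0.2],[0.8,0.08,0],[0.8,0,0],[0.8,0,0],[0.6,0,0],[0,0,0],[0,0,0]], "grip": [1,1,1,1,1,1,1,1,1,1,1,1]}}

```text
time_s: 36.6
ee_pos: [0.6234, -0.1132, 0.1233]
eef_rot: [-1.572, 0.0, -1.556]
force: [0.1, 0.3, 0.1]
grip_width: 0.0556
```

{"api": "play_rows", "payload": {"twist": [[0,0,0],[0,0,0],[0,0,0],[0,0,0],[0,0,0]], "travel": [[0.046,0,-0.3],[0,0,-0.4],[0,0,-0.24],[0,0,0],[0,0,0]], "grip": [1,1,1,1,1]}}

```text
time_s: 37.1
ee_pos: [0.6261, -0.1134, 0.0772]
eef_rot: [-1.571, -0.0, -1.557]
force: [0.3, 0.3, 0.7]
grip_width: 0.0555
```

```bash
python3 look.py w25 200 90 360 310 3
```

```text
t 37.1 [ 0.6261 -0.1134  0.0772] [-90.   -0.  -89.2] [0.3 0.3 0.7] 0.0555
```

View pics/w25c.png

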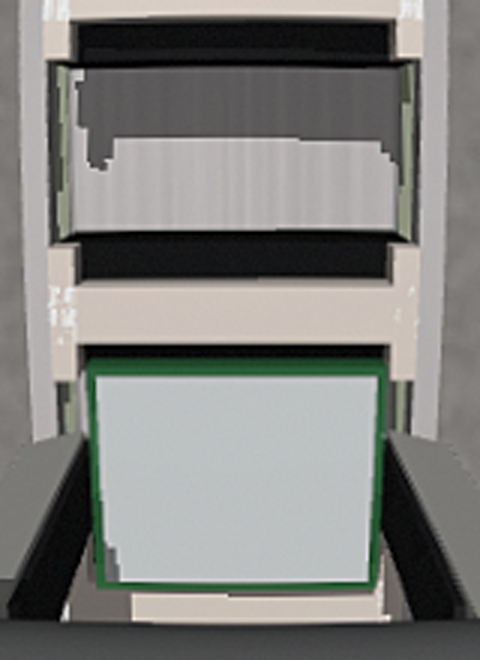

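The view matches nest 0 and the plate is centred, so I'll lower it.

{"api": "play_rows", "payload": {"twist": [[0,0,0],[0,0,0],[0,0,0],[0,0,0],[0,0,0],[0,0,0]], "travel": [[0,0,-0.06],[0,0,-0.06],[0,0,-0.05],[0,0,-0.04],[0,0,0],[0,0,0]], "grip": [1,1,1,1,1,1]}}

```text
time_s: 37.75
ee_pos: [0.6262, -0.1133, 0.0664]
eef_rot: [-1.571, 0.0, -1.557]
force: [0.5, 0.1, 0.4]
grip_width: 0.0557
```

{"api": "play_rows", "payload": {"twist": [[0,0,0],[0,0,0],[0,0,0]], "travel": [[0,0,-0.02],[0,0,0],[0,0,0]], "grip": [1,1,1]}}

```text
time_s: 38.05
ee_pos: [0.6263, -0.1133, 0.0661]
eef_rot: [-1.57, -0.0, -1.557]
force: [-2.8, 0.3, 6.0]
grip_width: 0.0553
```

{"api": "play_rows", "payload": {"twist": [[0,0,0],[0,0,0],[0,0,0],[0,0,0],[0,0,0],[0,0,0],[0,0,0],[0,0,0],[0,0,0],[0,0,0]], "travel": [[0,0,0],[0,0,0],[0,0,0],[0,0,0],[0,0,0.3],[0,0,0.5],[0,0,0.5],[0,0,0.3],[0,0,0],[0,0,0]], "grip": [-0.6,-0.6,-0.6,-0.6,-0.6,-0.6,-0.6,-0.6,-0.6,-0.6]}}

```text
time_s: 39.05
ee_pos: [0.6259, -0.1133, 0.1449]
eef_rot: [-1.571, 0.0, -1.557]
force: [1.1, 0.5, -0.9]
grip_width: 0.0753
```

```bash
python3 look.py w26; python3 plates.py w26
```

```text
t 39.05 [ 0.6259 -0.1133  0.1449] [-90.03   0.   -89.19] [ 1.1  0.5 -0.9] 0.0753
px [129.  50.] xy 0.4642 0.0478 ang -4.7 size 57.6 46.2
px [117. 124.] xy 0.4507 -0.0322 ang -8.1 size 57.5 45.8
px [279. 209.] xy 0.6258 -0.1277 ang 0.8 size 68.5 57.1
px [278. 269.] xy 0.6261 -0.1964 ang 0.8 size 69.2 43.5
```

View pics/w26.png

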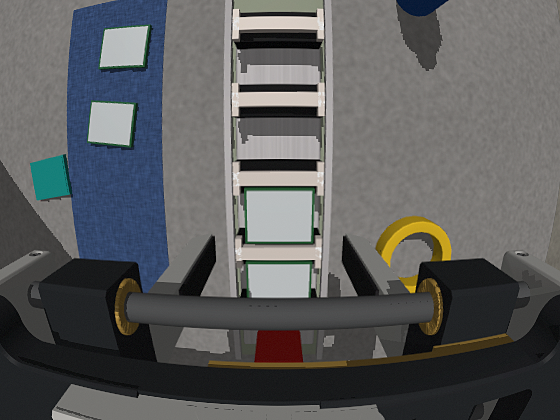

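Plate D was knocked: it is now near (0.463, 0.048), and was at (0.442, 0.066). I'll measure it again when I get to it. Plate C is next.

{"api": "play_rows", "payload": {"twist": [[0,0,0],[0,0,-0.05],[0,0,-0.047],[0,0,0],[0,0,0],[0,0,0],[0,0,0],[0,0,0],[0,0,0]], "travel": [[-0.5,0.3,0],[-0.8,0.35,0],[-0.8,0.35,0],[-0.8,0.35,0],[-0.63,0.27,-0.4],[0,0,-0.7],[0,0,-0.6],[0,0,0],[0,0,0]], "grip": [-0.6,-0.6,-0.6,-0.6,-0.6,-0.6,-0.6,-0.6,-0.6]}}

```text
time_s: 40.0
ee_pos: [0.4495, -0.0323, 0.0605]
eef_rot: [-1.572, 0.0, -1.709]
force: [0.8, 0.6, 0.8]
grip_width: 0.0753
```

```bash
python3 look.py w27; python3 plates.py w27
```

```text
t 40.0 [ 0.4495 -0.0323  0.0605] [-90.09   0.   -97.93] [0.8 0.6 0.8] 0.0753
px [282. 110.] xy 0.4626 0.0486 ang -4.6 size 55.6 45.8
px [279. 220.] xy 0.4490 -0.0315 ang -7.9 size 55.8 45.9
```

View pics/w27.png

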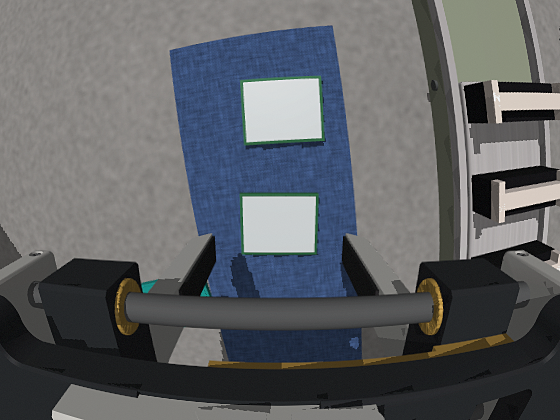

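{"api": "play_rows", "payload": {"twist": [[0,0,0],[0,0,0],[0,0,0],[0,0,0],[0,0,0],[0,0,0]], "travel": [[-0.01,0.01,-0.3],[0,0,-0.4],[0,0,-0.2],[0,0,-0.12],[0,0,0],[0,0,0]], "grip": [-0.6,-0.6,-0.6,-0.6,-0.6,-0.6]}}

```text
time_s: 40.65
ee_pos: [0.4496, -0.0319, 0.0101]
eef_rot: [-1.57, 0.0, -1.709]
force: [-0.7, -0.2, 0.3]
grip_width: 0.0749
```

{"api": "play_rows", "payload": {"twist": [[0,0,0],[0,0,0],[0,0,0],[0,0,0],[0,0,0],[0,0,0],[0,0,0],[0,0,0]], "travel": [[0,0,-0.01],[0,0,0],[0,0,0],[0,0,0],[0,0,0],[0,0,0],[0,0,0],[0,0,0]], "grip": [-0.6,1,1,1,1,1,1,1], "force": 12}}

```text
time_s: 41.45
ee_pos: [0.4493, -0.0318, 0.0091]
eef_rot: [-1.571, -0.0, -1.709]
force: [-1.3, -0.2, 5.2]
grip_width: 0.0559
```

{"api": "play_rows", "payload": {"twist": [[0,0,0],[0,0,0],[0,0,0],[0,0,0],[0,0,0],[0,0,0.048],[0,0,0.049],[0,0,0],[0,0,0],[0,0,0],[0,0,0],[0,0,0]], "travel": [[0,0,0.1],[0,0,0.3],[0,0,0.5],[0,0,0.6],[0,0,0.6],[0.4,-0.2,0.2],[0.8,-0.19,0],[0.8,0,0],[0.8,0,0],[0.71,0,0],[0,0,0],[0,0,0]], "grip": [1,1,1,1,1,1,1,1,1,1,1,1]}}

```text
time_s: 42.65
ee_pos: [0.6243, -0.0512, 0.1232]
eef_rot: [-1.572, 0.0, -1.556]
force: [-0.2, -0.1, -1.4]
grip_width: 0.0556
```

{"api": "play_rows", "payload": {"twist": [[0,0,0],[0,0,0],[0,0,0],[0,0,0],[0,0,0]], "travel": [[0,0,-0.3],[0,0,-0.4],[0,0,-0.22],[0,0,0],[0,0,0]], "grip": [1,1,1,1,1]}}

```text
time_s: 43.15
ee_pos: [0.6246, -0.0514, 0.0783]
eef_rot: [-1.571, -0.0, -1.557]
force: [0.0, -0.2, -0.6]
grip_width: 0.0559
```

```bash
python3 look.py w28 200 90 360 310 3
```

```text
t 43.15 [ 0.6246 -0.0514  0.0783] [-89.98  -0.   -89.19] [ 0.  -0.2 -0.6] 0.0559
```

View pics/w28c.png

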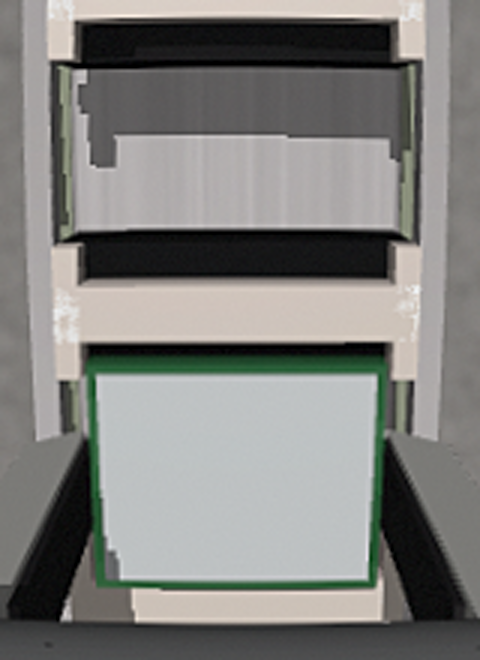

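{"api": "play_rows", "payload": {"twist": [[0,0,0],[0,0,0],[0,0,0],[0,0,0],[0,0,0],[0,0,0]], "travel": [[0,0,-0.07],[0,0,-0.07],[0,0,-0.06],[0,0,-0.05],[0,0,0],[0,0,0]], "grip": [1,1,1,1,1,1]}}

```text
time_s: 43.8
ee_pos: [0.6246, -0.0514, 0.0657]
eef_rot: [-1.571, -0.0, -1.557]
force: [-3.3, -0.2, 4.0]
grip_width: 0.056
```

Contact. Release it.

{"api": "play_rows", "payload": {"twist": [[0,0,0],[0,0,0],[0,0,0],[0,0,0],[0,0,0],[0,0,0],[0,0,0],[0,0,0],[0,0,0],[0,0,0]], "travel": [[0,0,0],[0,0,0],[0,0,0],[0,0,0],[0,0,0.3],[0,0,0.5],[0,0,0.5],[0,0,0.3],[0,0,0],[0,0,0]], "grip": [-0.6,-0.6,-0.6,-0.6,-0.6,-0.6,-0.6,-0.6,-0.6,-0.6]}}

```text
time_s: 44.8
ee_pos: [0.6244, -0.0513, 0.145]
eef_rot: [-1.571, 0.0, -1.557]
force: [-0.8, -0.1, -0.6]
grip_width: 0.0752
```

```bash
python3 look.py w29; python3 plates.py w29
```

```text
t 44.8 [ 0.6244 -0.0513  0.145 ] [-90.03   0.   -89.19] [-0.8 -0.1 -0.6] 0.0752
px [133. 105.] xy 0.4641 0.0484 ang -3.9 size 57.4 45.7
px [279. 214.] xy 0.6242 -0.0657 ang 0.9 size 68.5 57.0
px [278. 269.] xy 0.6257 -0.1344 ang 0.8 size 69.2 43.5
px [279. 351.] xy 0.6266 -0.2230 ang 0.8 size 69.2 46.6
```

View pics/w29.png

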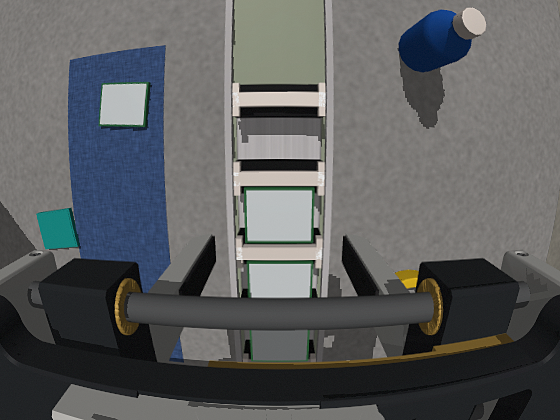

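{"api": "play_rows", "payload": {"twist": [[0,0,0],[0,0,-0.03],[0,0,-0.027],[0,0,0],[0,0,0],[0,0,0],[0,0,0],[0,0,0],[0,0,0]], "travel": [[-0.5,0.4,0],[-0.8,0.45,0],[-0.8,0.45,0],[-0.7,0.45,0],[-0.44,0.24,-0.4],[0,0,-0.7],[0,0,-0.6],[0,0,0],[0,0,0]], "grip": [-0.6,-0.6,-0.6,-0.6,-0.6,-0.6,-0.6,-0.6,-0.6]}}

```text
time_s: 45.75
ee_pos: [0.4625, 0.0481, 0.0605]
eef_rot: [-1.572, -0.0, -1.646]
force: [-0.1, -0.1, 0.9]
grip_width: 0.0754
```

```bash
python3 look.py w30; python3 plates.py w30
```

```text
t 45.75 [0.4625 0.0481 0.0605] [-9.009e+01 -1.000e-02 -9.433e+01] [-0.1 -0.1  0.9] 0.0754
px [278. 216.] xy 0.4627 0.0493 ang -4.6 size 55.5 46.4
```

View pics/w30.png

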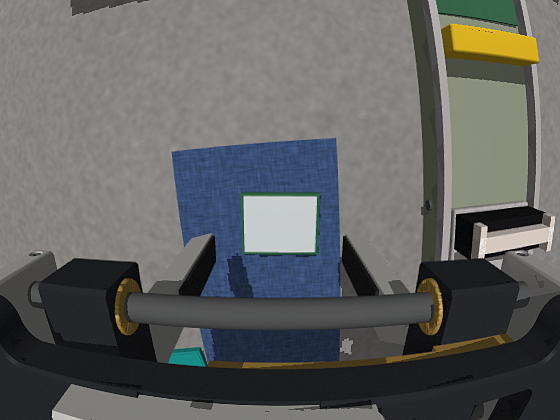

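{"api": "play_rows", "payload": {"twist": [[0,0,0],[0,0,0],[0,0,0],[0,0,0],[0,0,0],[0,0,0]], "travel": [[0,0.012,-0.3],[0,0,-0.4],[0,0,-0.2],[0,0,-0.13],[0,0,0],[0,0,0]], "grip": [-0.6,-0.6,-0.6,-0.6,-0.6,-0.6]}}

```text
time_s: 46.4
ee_pos: [0.4631, 0.0488, 0.0096]
eef_rot: [-1.57, 0.0, -1.646]
force: [-0.5, 0.3, -0.1]
grip_width: 0.0752
```

{"api": "play_rows", "payload": {"twist": [[0,0,0],[0,0,0],[0,0,0],[0,0,0],[0,0,0],[0,0,0],[0,0,0],[0,0,0]], "travel": [[0,0,0],[0,0,0],[0,0,0],[0,0,0],[0,0,0],[0,0,0],[0,0,0],[0,0,0]], "grip": [-0.6,1,1,1,1,1,1,1], "force": 12}}

```text
time_s: 47.2
ee_pos: [0.4628, 0.0488, 0.0091]
eef_rot: [-1.571, 0.0, -1.646]
force: [-2.1, -0.2, 4.6]
grip_width: 0.0561
```

{"api": "play_rows", "payload": {"twist": [[0,0,0],[0,0,0],[0,0,0],[0,0,0],[0,0,0],[0,0,0.03],[0,0,0.027],[0,0,0],[0,0,0],[0,0,0],[0,0,0],[0,0,0]], "travel": [[0,0,0.1],[0,0,0.3],[0,0,0.5],[0,0,0.6],[0,0,0.6],[0.4,-0.2,0.2],[0.8,-0.3,0],[0.8,-0.26,0],[0.8,0,0],[0.42,0,0],[0,0,0],[0,0,0]], "grip": [1,1,1,1,1,1,1,1,1,1,1,1]}}

```text
time_s: 48.4
ee_pos: [0.6231, 0.0108, 0.1234]
eef_rot: [-1.572, 0.0, -1.557]
force: [0.4, 0.3, 0.2]
grip_width: 0.0555
```

{"api": "play_rows", "payload": {"twist": [[0,0,0],[0,0,0],[0,0,0],[0,0,0],[0,0,0]], "travel": [[0,0,-0.3],[0,0,-0.4],[0,0,-0.22],[0,0,0],[0,0,0]], "grip": [1,1,1,1,1]}}

```text
time_s: 48.9
ee_pos: [0.6236, 0.0108, 0.0783]
eef_rot: [-1.571, -0.0, -1.557]
force: [0.2, -0.3, -0.3]
grip_width: 0.0559
```

```bash
python3 look.py w31 200 90 360 310 3
```

```text
t 48.9 [0.6236 0.0108 0.0783] [-89.99  -0.   -89.19] [ 0.2 -0.3 -0.3] 0.0559
```

View pics/w31c.png

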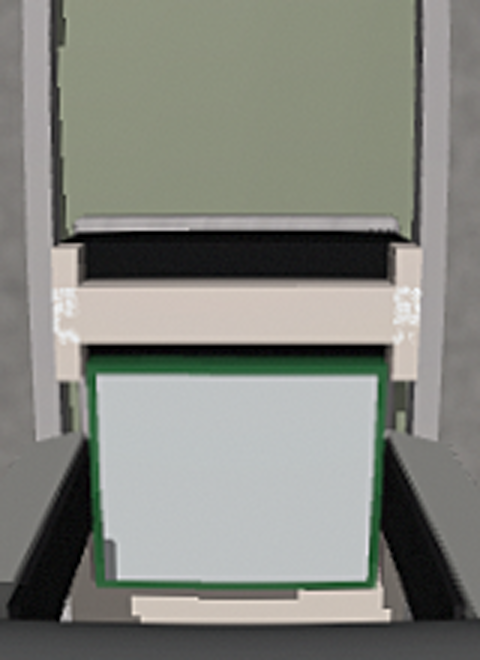

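{"api": "play_rows", "payload": {"twist": [[0,0,0],[0,0,0],[0,0,0],[0,0,0],[0,0,0],[0,0,0]], "travel": [[0,0,-0.07],[0,0,-0.07],[0,0,-0.06],[0,0,-0.05],[0,0,0],[0,0,0]], "grip": [1,1,1,1,1,1]}}

```text
time_s: 49.55
ee_pos: [0.6236, 0.0108, 0.0657]
eef_rot: [-1.571, -0.0, -1.557]
force: [-2.8, 0.5, 5.2]
grip_width: 0.0558
```

{"api": "play_rows", "payload": {"twist": [[0,0,0],[0,0,0],[0,0,0],[0,0,0],[0,0,0],[0,0,0],[0,0,0],[0,0,0],[0,0,0],[0,0,0]], "travel": [[0,0,0],[0,0,0],[0,0,0],[0,0,0],[0,0,0.3],[0,0,0.5],[0,0,0.5],[0,0,0.5],[0,0,0],[0,0,0]], "grip": [-0.6,-0.6,-0.6,-0.6,-0.6,-0.6,-0.6,-0.6,-0.6,-0.6]}}

```text
time_s: 50.55
ee_pos: [0.6238, 0.0108, 0.1563]
eef_rot: [-1.57, -0.0, -1.557]
force: [-0.7, -0.2, -0.9]
grip_width: 0.0752
```

```bash
python3 look.py w32
python3 - <<'E'
from h import *
s=cam('side'); cv2.imwrite('pics/s32.png',cv2.resize(s['img'][140:300,240:420],None,fx=4,fy=3.7,interpolation=cv2.INTER_CUBIC)[:,:,::-1])
E
```

```text
t 50.55 [0.6238 0.0108 0.1563] [-89.93  -0.   -89.19] [-0.7 -0.2 -0.9] 0.0752
```

View pics/w32.png

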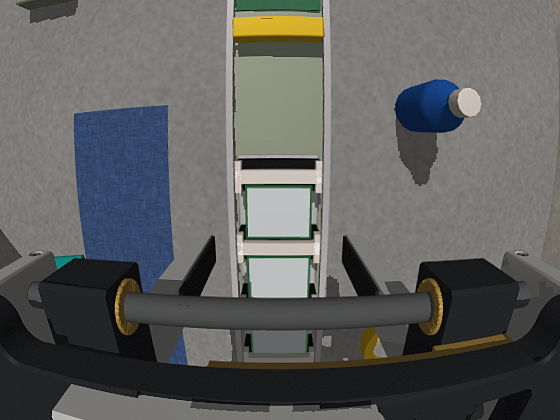

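View pics/s32.png

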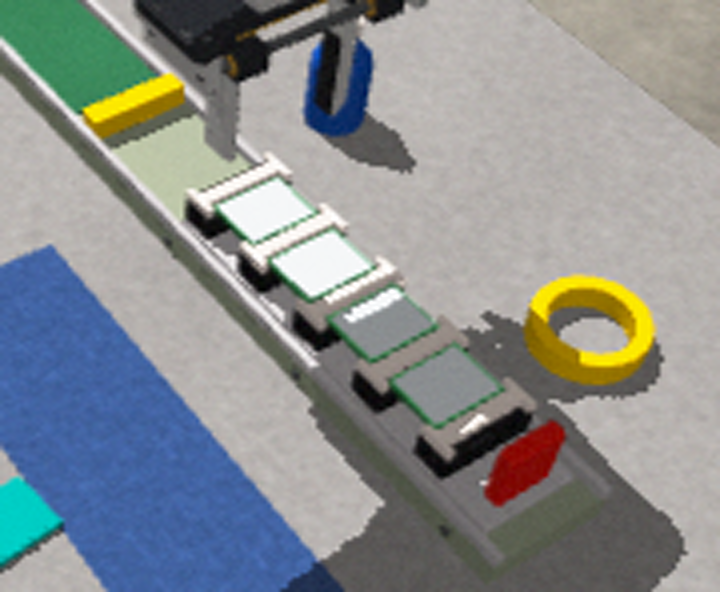

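All four plates sit flat, mirror up, each in its own nest. The gap in front of the yellow stop is open. Next I'll push the carriage home with closed fingers against the handle's right side.

{"api": "play_rows", "payload": {"twist": [[0,0,0],[0,0,0],[0,0,0],[0,0,0],[0,0,0],[0,0,0],[0,0,0],[0,0,0],[0,0,0],[0,0,0]], "travel": [[0,-0.4,0.1],[0,-0.7,0],[0.01,-0.8,0],[0.01,-0.8,0],[0.01,-0.8,0],[0.01,-0.8,0],[0.01,-0.8,0],[0.01,-0.82,0],[0,0,0],[0,0,0]], "grip": [-0.6,1,1,1,1,1,1,1,1,1]}}

```text
time_s: 51.65
ee_pos: [0.6261, -0.2857, 0.1591]
eef_rot: [-1.573, 0.001, -1.558]
force: [-0.1, 1.4, 0.7]
grip_width: 0.0066
```

```bash
python3 look.py w33
```

```text
t 51.65 [ 0.6261 -0.2857  0.1591] [-9.010e+01  6.000e-02 -8.927e+01] [-0.1  1.4  0.7] 0.0066
```

View pics/w33.png

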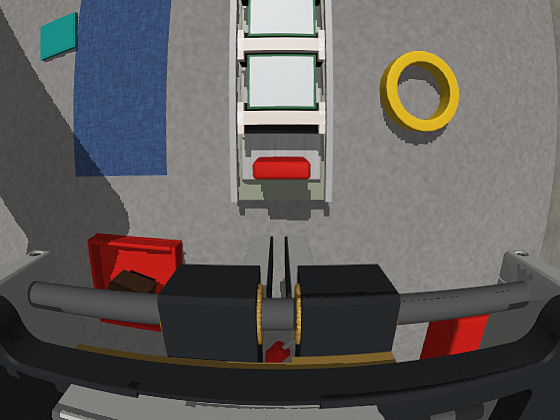

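{"api": "play_rows", "payload": {"twist": [[0,0,0],[0,0,0],[0,0,0],[0,0,0],[0,0,0],[0,0,0]], "travel": [[0,0,-0.5],[0,0,-0.6],[0,0,-0.5],[0,0,-0.24],[0,0,0],[0,0,0]], "grip": [1,1,1,1,1,1]}}

```text
time_s: 52.3
ee_pos: [0.6273, -0.2849, 0.0697]
eef_rot: [-1.57, -0.001, -1.556]
force: [0.4, -0.6, 0.8]
grip_width: 0.0001
```

{"api": "play_rows", "payload": {"twist": [[0,0,0],[0,0,0],[0,0,0],[0,0,0],[0,0,0],[0,0,0],[0,0,0],[0,0,0],[0,0,0],[0,0,0],[0,0,0],[0,0,0]], "travel": [[0,0.1,0],[0,0.15,0],[0,0.15,0],[0,0.1,0],[-0.002,0.15,0],[-0.002,0.15,0],[-0.002,0.15,0],[-0.002,0.15,0],[-0.002,0.15,0],[-0.002,0.15,0],[-0.002,0.15,0],[0,0,0]], "grip": [1,1,1,1,1,1,1,1,1,1,1,1]}}

```text
time_s: 53.5
ee_pos: [0.6261, -0.207, 0.0689]
eef_rot: [-1.57, -0.0, -1.556]
force: [-1.2, -0.0, 0.0]
grip_width: 0.0006
```

{"api": "play_rows", "payload": {"twist": [[0,0,0],[0,0,0],[0,0,0],[0,0,0],[0,0,0],[0,0,0],[0,0,0]], "travel": [[-0.002,0.12,0],[-0.002,0.15,0],[-0.002,0.15,0],[-0.002,0.12,0],[-0.002,0.1,0],[-0.002,0.08,0],[0,0,0]], "grip": [1,1,1,1,1,1,1]}}

```text
time_s: 54.2
ee_pos: [0.6254, -0.171, 0.0684]
eef_rot: [-1.571, 0.001, -1.556]
force: [0.6, -0.3, -0.1]
grip_width: 0.0005
```

```bash
python3 look.py w34
```

```text
t 54.2 [ 0.6254 -0.171   0.0684] [-9.000e+01  3.000e-02 -8.917e+01] [ 0.6 -0.3 -0.1] 0.0005
```

View pics/w34.png

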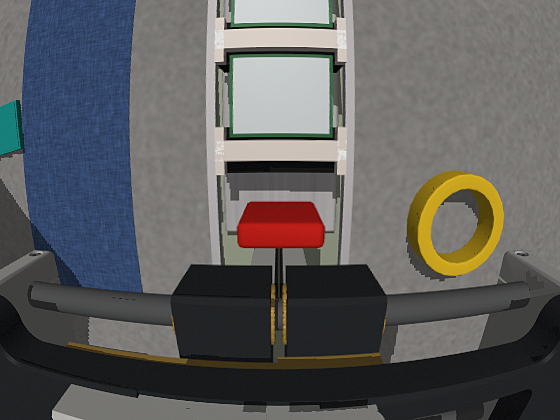

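{"api": "play_rows", "payload": {"twist": [[0,0,0],[0,0,0],[0,0,0]], "travel": [[0,0.06,0],[0,0.06,0],[0,0,0]], "grip": [1,1,1]}}

```text
time_s: 54.55
ee_pos: [0.6251, -0.1653, 0.0681]
eef_rot: [-1.572, 0.0, -1.557]
force: [-1.5, -0.5, -0.9]
grip_width: 0.0006
```

{"api": "play_rows", "payload": {"twist": [[0,0,0],[0,0,0],[0,0,0]], "travel": [[0,0.05,0],[0,0.04,0],[0,0,0]], "grip": [1,1,1]}}

```text
time_s: 54.85
ee_pos: [0.6251, -0.1631, 0.0682]
eef_rot: [-1.571, -0.003, -1.557]
force: [-0.7, -16.2, -4.2]
grip_width: -0.0001
```

{"api": "play_rows", "payload": {"twist": [[0,0,0],[0,0,0],[0,0,0]], "travel": [[0,0.03,0],[0,0,0],[0,0,0]], "grip": [1,1,1]}}

```text
time_s: 55.15
ee_pos: [0.6251, -0.163, 0.0682]
eef_rot: [-1.571, -0.005, -1.558]
force: [0.0, -24.1, -5.6]
grip_width: 0.0005
```

{"api": "play_rows", "payload": {"twist": [[0,0,0],[0,0,0],[0,0,0],[0,0,0],[0,0,0],[0,0,0],[0,0,0],[0,0,0]], "travel": [[0,-0.3,0],[0,-0.2,0],[0,0,0.4],[0,0,0.6],[0,0,0.6],[0,0,0.6],[0,0,0],[0,0,0]], "grip": [1,1,1,1,1,1,1,1]}}

```text
time_s: 55.95
ee_pos: [0.6255, -0.1846, 0.1785]
eef_rot: [-1.57, 0.0, -1.556]
force: [-0.4, 0.1, -0.3]
grip_width: 0.0007
```

```bash
python3 look.py w35
python3 - <<'E'
from h import *
t=cam('top'); cv2.imwrite('pics/t35.png',cv2.resize(t['img'][160:300,150:350],None,fx=4,fy=4,interpolation=cv2.INTER_CUBIC)[:,:,::-1])
s=cam('side'); cv2.imwrite('pics/s35.png',cv2.resize(s['img'][130:290,150:390],None,fx=3.3,fy=3.3,interpolation=cv2.INTER_CUBIC)[:,:,::-1])
E
```

```text
t 55.95 [ 0.6255 -0.1846  0.1785] [-8.996e+01  1.000e-02 -8.918e+01] [-0.4  0.1 -0.3] 0.0007
```

View pics/t35.png

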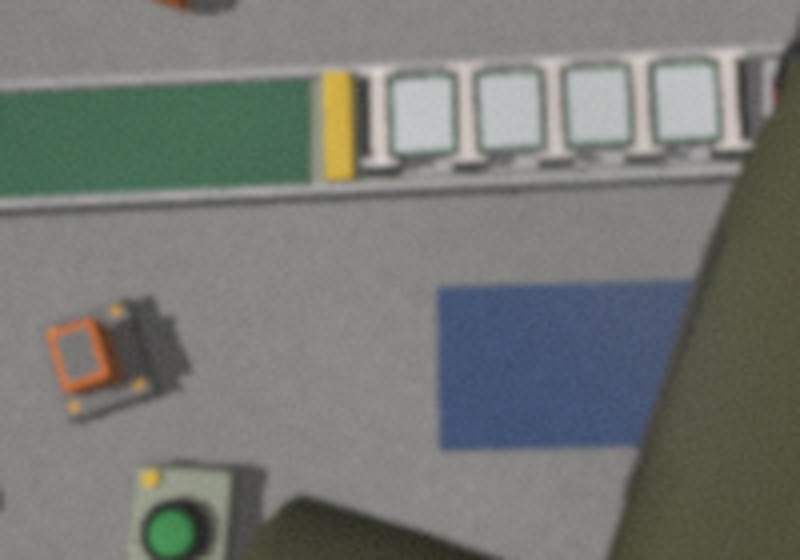

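View pics/s35.png

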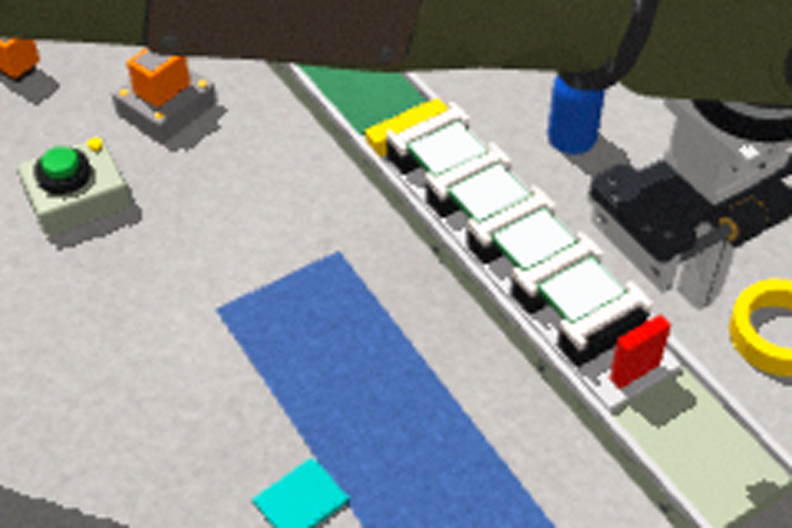

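{"api": "play_rows", "payload": {"twist": [[0,0,0],[0,0,0],[0,0,0],[0,0,0],[0,0,0],[0,0,0],[0,0,0],[0,0,0],[0,0,0],[0,0,0],[0,0,0],[0,0,0]], "travel": [[-0.3,0.5,0],[-0.5,0.8,0],[-0.5,0.8,0],[-0.5,0.8,0],[-0.5,0.8,0],[-0.5,0.8,0],[-0.5,0.8,0],[-0.5,0.8,0],[-0.5,0.8,0],[-0.5,0.8,0],[-0.5,0.8,0],[-0.5,0.7,0]], "grip": [1,1,1,1,1,1,1,1,1,1,1,1]}}

```text
time_s: 57.3
ee_pos: [0.3337, 0.2767, 0.1779]
eef_rot: [-1.572, -0.0, -1.556]
force: [0.1, 0.6, -0.1]
grip_width: 0.0002
```

{"api": "play_rows", "payload": {"twist": [[0,0,0],[0,0,0],[0,0,0]], "travel": [[0,0.25,0],[0,0,0],[0,0,0]], "grip": [1,1,1]}}

```text
time_s: 57.6
ee_pos: [0.3358, 0.2871, 0.1779]
eef_rot: [-1.572, -0.001, -1.557]
force: [-0.4, -1.0, -0.9]
grip_width: 0.0007
```

```bash
python3 look.py w36
python3 - <<'E'
from h import *
import pickle
c=pickle.load(open('w36.pkl','rb'))
for r in ctrl.boxes_of('start_top',c) : print(r,at(c,r['point'],.054))
E
```

```text
t 57.6 [0.3358 0.2871 0.1779] [-9.004e+01 -4.000e-02 -8.920e+01] [-0.4 -1.  -0.9] 0.0007
{'point': [281.0, 200.3], 'confidence': 0.61} [0.33711858 0.29109032 0.054     ]
```

View pics/w36.png

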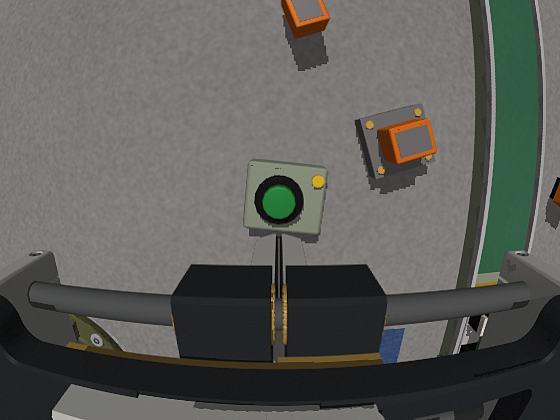

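{"api": "play_rows", "payload": {"twist": [[0,0,0],[0,0,0],[0,0,0],[0,0,0],[0,0,0],[0,0,0]], "travel": [[-0.01,0.048,-0.5],[0,0,-0.7],[0,0,-0.6],[0,0,-0.38],[0,0,0],[0,0,0]], "grip": [1,1,1,1,1,1]}}

```text
time_s: 58.3
ee_pos: [0.3355, 0.2897, 0.07]
eef_rot: [-1.571, -0.0, -1.558]
force: [0.8, 0.5, -0.8]
grip_width: 0.0007
```

{"api": "play_rows", "payload": {"twist": [[0,0,0],[0,0,0],[0,0,0],[0,0,0]], "travel": [[0,0,-0.06],[0,0,-0.04],[0,0,0],[0,0,0]], "grip": [1,1,1,1]}}

```text
time_s: 58.7
ee_pos: [0.335, 0.2903, 0.0647]
eef_rot: [-1.57, 0.0, -1.557]
force: [0.7, 0.6, -0.6]
grip_width: 0.0003
```

{"api": "play_rows", "payload": {"twist": [[0,0,0],[0,0,0],[0,0,0],[0,0,0],[0,0,0],[0,0,0]], "travel": [[0,0,-0.05],[0,0,-0.05],[0,0,-0.05],[0,0,-0.03],[0,0,0],[0,0,0]], "grip": [1,1,1,1,1,1]}}

```text
time_s: 59.3
ee_pos: [0.3351, 0.2904, 0.0561]
eef_rot: [-1.57, 0.0, -1.557]
force: [-2.2, -1.8, 13.6]
grip_width: 0.0003
```

{"api": "play_rows", "payload": {"twist": [[0,0,0],[0,0,0],[0,0,0],[0,0,0],[0,0,0],[0,0,0],[0,0,0],[0,0,0]], "travel": [[0,0,0],[0,0,0.3],[0,0,0.6],[0,0,0.6],[0,0,0.6],[0,0,0.4],[0,0,0],[0,0,0]], "grip": [1,1,1,1,1,1,1,1]}}

```text
time_s: 60.1
ee_pos: [0.3346, 0.29, 0.1797]
eef_rot: [-1.571, -0.0, -1.557]
force: [0.9, 0.5, -0.6]
grip_width: 0.0007
```

Run:
```python
from h import *
o=ctrl.get_obs();print(o['time_s'],o['ee_pos'],o['force'])
t=cam('top'); s=cam('side'); save(s,'s37')
cv2.imwrite('pics/t37.png',cv2.resize(t['img'][130:310,160:480],None,fx=2.5,fy=2.5,interpolation=cv2.INTER_CUBIC)[:,:,::-1])
```

```text
60.1 [0.33462891 0.2900066  0.17969049] [ 0.87732362  0.4718493  -0.64932886]
```

View pics/t37.png

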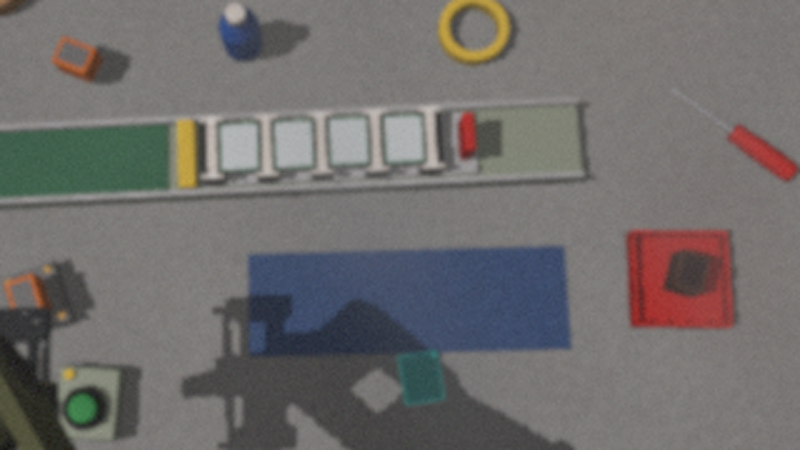

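View pics/s37.png

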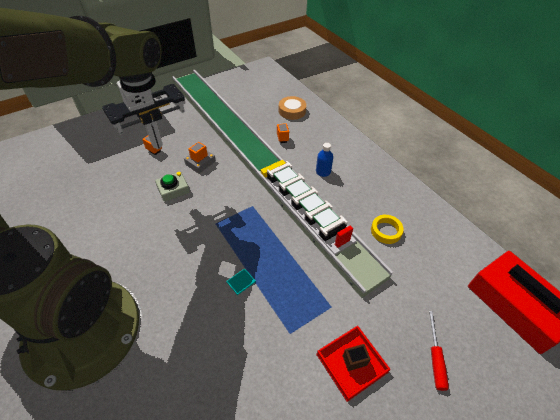

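The last pictures show everything in place: the four plates in their nests, the carriage at the stop, the orange relay home, the spent relay in the tray, and the bottle, tape roll and screwdriver where they started. Handing in.

```bash
python3 -c "
from station import ctrl
print(ctrl.hand_in())"
```

```text
the job is handed in; nothing more can be done
None
```

The job is done in the order asked and handed in, at about 60 s of the 210 s allowed; hand-in reports no verdict.

- **Relays:** The spent relay went into the red tray. The orange relay nearest the base (0.51 m away) went into the socket, pushed to its expected home height with 17 N of contact force.
- **Carriage and plates:** I pulled the carriage back until it stopped hard (30 N). There were four plates, and each went mirror up into its own nest, held only by its 56 mm ends. One was knocked aside partway through, so I measured it again before picking it up.
- **Finish:** I pushed the carriage against the yellow stop (24 N), then pressed the green button until it bottomed (about 14 N, 6 mm of travel).

**Last checks:** The final top and side pictures show all plates in their nests, the carriage at the stop and the relay seated. The spent relay is in the tray, and the bottle, tape roll, screwdriver and turquoise plate have not moved.

No check failed. The only disagreement was the nest wall height: about 63–64 mm in the pictures against 66 mm worked out from where the plates touched down, so I seated the plates by contact force.

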